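Hang the vial carriers to drip and start the drip station

ROBOT

A 6-joint arm with a two-finger parallel gripper is mounted at the origin on the work surface. World frame = base frame: x ahead of the robot, y to its left, z up, the work surface at z = 0. Lengths are in m, angles in rad, forces in N, time in s.
With the tool pointing down it reaches from about 0.3 to 0.875 m from the base axis. Payload 6.4 kg.
Tool frame: the origin (TCP) lies on the centre line of the jaws, within the pads' length; the fingertips stand 8 mm ahead of it and the grasp point (between the pads) lies 11 mm behind it; z points along the fingers, y is the line along which they close (so a half turn about z gives the same grasp; the last joint's range is limited). The gripper opens to 85 mm and grips with 20 to 120 N. Pads are 22 mm wide; open, the fingers measure 114 mm over their backs; the gripper's body (76 mm by 85 mm) begins 54 mm behind the grasp point. The pads swing forward as they close: fully open they stand 13 mm farther back than shut.
Start: joints at [0.963, 0.181, 1.607, -0, 1.354, -0.206], TCP at [0.225, 0.529, 0.239] pointing down, gripper open.
Joint ranges: [-2.99, 2.99], [-0.89, 2.07], [0.3, 2.58], [-1.14, 4.28], [0, 2.63], [-3.12, 3.12]. Speed limits (rad/s): [2.57, 2.57, 3.01, 3.14, 3.14, 3.14].

INTERFACE

Orientations are given as a unit quaternion [w, x, y, z].
In Python, from bench import ctrl gives the robot as it stands.
- The arm moves only by the shell command python3 -m handwheel 'ROWS' [OPENING]. ROWS is JSON, a list that holds one entry, the list of rows, each a list of 4 numbers: the shift along the tool's x, y, z each as a share of 20 cm, from -1 to 1, then the turn about the tool's z as a share of 1.5 rad, from -1 to 1. In form: [[[x, y, z, twist], ...]]. A call has 1 to 10 rows; each row is the pose to reach, as a shift and turn from the pose commanded when the call began, along the tool's axes at that moment; what a row does not reach only later rows make up. A row lasts 1/8 s, in which the tool goes at most 62.5 mm and 10.7 degrees, less where a joint would pass 70% of its speed; a pose out of reach is approached as far as the arm can. A call with a number of a shift or a turn outside -1 to 1 is refused whole. A call with a gripper value outside its range is refused whole. OPENING is the finger opening in mm, from 0 to 85.4, set as the call begins (- or left out, the last holds). The fingers move at their own pace and stop on an object; the grip force is fixed at half the most. Time passes only in rows, so rows that repeat a pose let the fingers close. It gives the time, the measured TCP pose, the force, the opening and the grip force at its end, in the units of the state.
- ctrl.get_obs(): the state, without advancing time (a new reading comes with each control period).
- ctrl.camera(name): name is "side" or "top"; returns a dict with "color" (384x512x3 uint8, red, green, blue), "range_z" (384x512 float32, m along the optical axis (not along the pixel's ray), 0 where there is no reading), "K" (3x3 intrinsics, pixels), "pose" (4x4, takes a point from camera to world coordinates). Camera axes: x right, y down, z forward; pixel columns grow to the right and rows downward; lengths in m; the calibration is good to about 2 mm. A picture is of the moment at which its call begins.
- ctrl.hand_in(): hands the job in; it is judged then, once.
The state is a dict: "time_s": time; "q": joint angles; "dq": joint speeds; "joint_efforts": joint torques, N m; "eef_pos": TCP position; "eef_rot": TCP orientation; "wrist_force": force on the tool from outside, world axes, zero at the start; "torque": the same for the moment, N m; "opening": opening from 0.0 (shut) to 1.0 (fully open); "grasp_force": force on a finger pad.
Only numpy, scipy, OpenCV 4.12 (cv2) and the standard library are available. Lean on these libraries where they do the work, as an engineer would, in place of code of your own. Each camera call takes 0.05 s, during which the arm holds its last target. There are 200 camera calls.

TASK

Slide the drip station's keeper fully open, hang every vial carrier standing on the bench by its eye on a peg of its own, and slide the keeper fully back to lock them in; only then set the fader on the controller level with its index clip. Handle the carriers gently, gripping them with no more than 20 N, and leave the other things on the bench where they are.

Things in the scene. Friction and masses are not known exactly. Their poses are not given: they have to be found in the camera images.
- carrier1: One of 3 to 5 identical vial carriers (absent: None), 0.1 to 0.2 kg, upright on the table: white tray 60 (x) x 62 (y) x 16 mm with vials fixed in it, pink caps to 48 mm high, and midway an upright handle plate 8 mm thick (x), 44 mm wide (y), top edge at 150 mm, with an eye. Fragile: grip with 20 N per finger at most; 10 N holds it. Origin: centre of the underside. Same when turned half round.
- eye1 (a point): Centre of the square eye in carrier1's plate, 108 mm above the underside, 22 mm wide (y), 28 mm high, opening along x; axes as the carrier's. The 28 mm of plate above the eye are for gripping, across the 8 mm.
- carrier2: One of 3 to 5 identical vial carriers (absent: None), 0.1 to 0.2 kg, upright on the table: white tray 60 (x) x 62 (y) x 16 mm with vials fixed in it, pink caps to 48 mm high, and midway an upright handle plate 8 mm thick (x), 44 mm wide (y), top edge at 150 mm, with an eye. Fragile: grip with 20 N per finger at most; 10 N holds it. Origin: centre of the underside. Same when turned half round.
- eye2 (a point): Centre of the square eye in carrier2's plate, 108 mm above the underside, 22 mm wide (y), 28 mm high, opening along x; axes as the carrier's. The 28 mm of plate above the eye are for gripping, across the 8 mm.
- carrier3: One of 3 to 5 identical vial carriers (absent: None), 0.1 to 0.2 kg, upright on the table: white tray 60 (x) x 62 (y) x 16 mm with vials fixed in it, pink caps to 48 mm high, and midway an upright handle plate 8 mm thick (x), 44 mm wide (y), top edge at 150 mm, with an eye. Fragile: grip with 20 N per finger at most; 10 N holds it. Origin: centre of the underside. Same when turned half round.
- eye3 (a point): Centre of the square eye in carrier3's plate, 108 mm above the underside, 22 mm wide (y), 28 mm high, opening along x; axes as the carrier's. The 28 mm of plate above the eye are for gripping, across the 8 mm.
- carrier4: One of 3 to 5 identical vial carriers (absent: None), 0.1 to 0.2 kg, upright on the table: white tray 60 (x) x 62 (y) x 16 mm with vials fixed in it, pink caps to 48 mm high, and midway an upright handle plate 8 mm thick (x), 44 mm wide (y), top edge at 150 mm, with an eye. Fragile: grip with 20 N per finger at most; 10 N holds it. Origin: centre of the underside. Same when turned half round.
- eye4 (a point): Centre of the square eye in carrier4's plate, 108 mm above the underside, 22 mm wide (y), 28 mm high, opening along x; axes as the carrier's. The 28 mm of plate above the eye are for gripping, across the 8 mm.
- carrier5: One of 3 to 5 identical vial carriers (absent: None), 0.1 to 0.2 kg, upright on the table: white tray 60 (x) x 62 (y) x 16 mm with vials fixed in it, pink caps to 48 mm high, and midway an upright handle plate 8 mm thick (x), 44 mm wide (y), top edge at 150 mm, with an eye. Fragile: grip with 20 N per finger at most; 10 N holds it. Origin: centre of the underside. Same when turned half round.
- eye5 (a point): Centre of the square eye in carrier5's plate, 108 mm above the underside, 22 mm wide (y), 28 mm high, opening along x; axes as the carrier's. The 28 mm of plate above the eye are for gripping, across the 8 mm.
- station: Fixed drip station: white base, aluminium bar along y (front face at the origin's x, 165 to 195 mm high, 500 mm long) with five steel pegs at y = -190, -95, 0, 95, 190 mm pointing to -x, to the robot. One carrier per peg, any peg. Base 12 mm high. Origin on the table under the middle of the bar's front face; x away from the robot; yaw varies a few degrees.
- peg1 (a point): The right-most peg (lowest y), on its axis, 180 mm high, 32 mm in front of the bar, where a carrier should hang; axes as the station's. All pegs alike: 8 mm thick, level for 60 mm, then bent up: tip ends 72 mm from the bar, its top 13 mm above the axis. A carrier hangs with its plate square to the peg, eye centre 10 mm below the axis.
- keeper (a joint): Keeper, m: steel comb with five upright teeth (9 mm wide, to 193 mm high), 85 mm in front of the bar. At 0 (locked, at its stop) a tooth stands in front of each peg, so nothing goes on or off; at 0.0475 (open, other stop) teeth stand midway between pegs. Grows as it slides to the station's -y (right). Stays where left; friction about 2 N.
- keeper_grip (a point): Centre of the top of the keeper's black grip, a block 26 (x) x 24 (y) x 44 mm high on a thin stem at the right end of the comb, top 160 mm above the table; moves with the comb; axes as the station's.
- fader (a joint): Fader on the drive controller, a fixed white box 100 (x) x 210 (y) x 50 mm high on the table to the right (yaw varies), track along y in the middle of its top. Position 0 to 0.11 m, growing to the controller's +y; 0.055 is mid box. Stays where left; friction about 1.5 N.
- fader_top (a point): Centre of the top of the fader's black cap, 22 (x) x 14 (y) x 34 mm high, white line across it; top 86 mm above the table, 36 mm over the box; axes as the controller's (y along the track).
- clip: Index clip: small steel pointer, 6 mm high, fixed on the controller's top on the far (+x) side of the track, pointing at it; origin on the pointer's centre line, 26 mm from the track's centre; axes as the controller's. The fader is level with it when both have the same y along the track.
- jar: Bystander, loose: small glass jar with white cap, 48 mm wide, 62 mm high; origin at the centre of its underside. Leave it alone.
- dish: Bystander, loose: small white bowl, 68 mm wide, 28 mm high; origin at the centre of its underside. Leave it alone.
- reagent: Bystander, loose: white reagent bottle, 80 mm wide, 150 mm high; origin at the centre of its underside. Leave it alone.
- washbottle: Bystander, loose: clear bottle, 72 mm wide, 140 mm high; origin at the centre of its underside. Leave it alone.
- can: Bystander, loose: small pink round tub, 44 mm wide, 50 mm high; origin at the centre of its underside. Leave it alone.
There are look-alikes about, which are no part of the job. What is shaped like the carrier5 but red or yellow is not meant.

How it is judged:
On the way, in this order (a step that is already met when the one before it is completed fails the run):
1. the keeper is slid fully open (within 5 mm of its stop) (value of joint keeper above 0.0425 m), for 0.2 s.
2. every carrier hangs released by its eye on a peg while the keeper is still open (x of eye1 in the frame of station between -0.062 and -0.004 m and z of eye1 in the frame of station between 0.16 and 0.178 m and (y of eye1 in the frame of station between -0.205 and -0.175 m or y of eye1 in the frame of station between -0.11 and -0.08 m or y of eye1 in the frame of station between -0.015 and 0.015 m or y of eye1 in the frame of station between 0.08 and 0.11 m or y of eye1 in the frame of station between 0.175 and 0.205 m) and angle between each of carrier1, carrier2, carrier3, carrier4, carrier5's own z axis and vertical below 0.6 rad and contact force between the fingers and carrier1 below 0.1 N and x of eye2 in the frame of station between -0.062 and -0.004 m and z of eye2 in the frame of station between 0.16 and 0.178 m and (y of eye2 in the frame of station between -0.205 and -0.175 m or y of eye2 in the frame of station between -0.11 and -0.08 m or y of eye2 in the frame of station between -0.015 and 0.015 m or y of eye2 in the frame of station between 0.08 and 0.11 m or y of eye2 in the frame of station between 0.175 and 0.205 m) and contact force between the fingers and carrier2 below 0.1 N and x of eye3 in the frame of station between -0.062 and -0.004 m and z of eye3 in the frame of station between 0.16 and 0.178 m and (y of eye3 in the frame of station between -0.205 and -0.175 m or y of eye3 in the frame of station between -0.11 and -0.08 m or y of eye3 in the frame of station between -0.015 and 0.015 m or y of eye3 in the frame of station between 0.08 and 0.11 m or y of eye3 in the frame of station between 0.175 and 0.205 m) and contact force between the fingers and carrier3 below 0.1 N and x of eye4 in the frame of station between -0.062 and -0.004 m and z of eye4 in the frame of station between 0.16 and 0.178 m and (y of eye4 in the frame of station between -0.205 and -0.175 m or y of eye4 in the frame of station between -0.11 and -0.08 m or y of eye4 in the frame of station between -0.015 and 0.015 m or y of eye4 in the frame of station between 0.08 and 0.11 m or y of eye4 in the frame of station between 0.175 and 0.205 m) and contact force between the fingers and carrier4 below 0.1 N and x of eye5 in the frame of station between -0.062 and -0.004 m and z of eye5 in the frame of station between 0.16 and 0.178 m and (y of eye5 in the frame of station between -0.205 and -0.175 m or y of eye5 in the frame of station between -0.11 and -0.08 m or y of eye5 in the frame of station between -0.015 and 0.015 m or y of eye5 in the frame of station between 0.08 and 0.11 m or y of eye5 in the frame of station between 0.175 and 0.205 m) and contact force between the fingers and carrier5 below 0.1 N and value of joint keeper above 0.0425 m), for 0.3 s.
3. the keeper is slid fully back (within 5 mm of its locked stop) (value of joint keeper below 0.005 m), for 0.2 s.
4. the fader is set level with the clip (within 4 mm) (y of fader_top in the frame of clip between -0.004 and 0.004 m), for 0.2 s.
At the end, for the whole second after the job is handed in: every carrier present hangs on a peg by its eye (eye centre within 15 mm of the peg sideways, on the level part of the peg, 2 to 20 mm under its axis, tilted less than 0.6 rad, not touched by the fingers), the keeper is within 5 mm of locked, the fader is within 4 mm of the clip along the track (all of step 4 and x of eye1 in the frame of station between -0.062 and -0.004 m and z of eye1 in the frame of station between 0.16 and 0.178 m and (y of eye1 in the frame of station between -0.205 and -0.175 m or y of eye1 in the frame of station between -0.11 and -0.08 m or y of eye1 in the frame of station between -0.015 and 0.015 m or y of eye1 in the frame of station between 0.08 and 0.11 m or y of eye1 in the frame of station between 0.175 and 0.205 m) and angle between each of carrier1, carrier2, carrier3, carrier4, carrier5's own z axis and vertical below 0.6 rad and contact force between the fingers and carrier1 below 0.1 N and x of eye2 in the frame of station between -0.062 and -0.004 m and z of eye2 in the frame of station between 0.16 and 0.178 m and (y of eye2 in the frame of station between -0.205 and -0.175 m or y of eye2 in the frame of station between -0.11 and -0.08 m or y of eye2 in the frame of station between -0.015 and 0.015 m or y of eye2 in the frame of station between 0.08 and 0.11 m or y of eye2 in the frame of station between 0.175 and 0.205 m) and contact force between the fingers and carrier2 below 0.1 N and x of eye3 in the frame of station between -0.062 and -0.004 m and z of eye3 in the frame of station between 0.16 and 0.178 m and (y of eye3 in the frame of station between -0.205 and -0.175 m or y of eye3 in the frame of station between -0.11 and -0.08 m or y of eye3 in the frame of station between -0.015 and 0.015 m or y of eye3 in the frame of station between 0.08 and 0.11 m or y of eye3 in the frame of station between 0.175 and 0.205 m) and contact force between the fingers and carrier3 below 0.1 N and x of eye4 in the frame of station between -0.062 and -0.004 m and z of eye4 in the frame of station between 0.16 and 0.178 m and (y of eye4 in the frame of station between -0.205 and -0.175 m or y of eye4 in the frame of station between -0.11 and -0.08 m or y of eye4 in the frame of station between -0.015 and 0.015 m or y of eye4 in the frame of station between 0.08 and 0.11 m or y of eye4 in the frame of station between 0.175 and 0.205 m) and contact force between the fingers and carrier4 below 0.1 N and x of eye5 in the frame of station between -0.062 and -0.004 m and z of eye5 in the frame of station between 0.16 and 0.178 m and (y of eye5 in the frame of station between -0.205 and -0.175 m or y of eye5 in the frame of station between -0.11 and -0.08 m or y of eye5 in the frame of station between -0.015 and 0.015 m or y of eye5 in the frame of station between 0.08 and 0.11 m or y of eye5 in the frame of station between 0.175 and 0.205 m) and contact force between the fingers and carrier5 below 0.1 N and value of joint keeper below 0.005 m).
It fails at once if a carrier is gripped with more than 20 N (over 42 N on it from both fingers together) (contact force between the fingers and carrier1 above 42 N or contact force between the fingers and carrier2 above 42 N or contact force between the fingers and carrier3 above 42 N or contact force between the fingers and carrier4 above 42 N or contact force between the fingers and carrier5 above 42 N).
It fails at once if a bystander is moved more than 5 cm or knocked over (distance of any of jar, dish, reagent, washbottle, can from where it was at the start of the episode above 0.05 m or angle between any of jar, dish, reagent, washbottle, can's own z axis and vertical above 0.6 rad).
Of carrier1, carrier2, carrier3, carrier4, carrier5 only 3 to 5 are there at a start; the rules pass over those that are not, and their reading is None.
At some moment in a run one of carrier1, carrier2, carrier3, carrier4, carrier5 may be knocked a few centimetres aside while the robot is not near it.
It also fails if it takes over 210 s, if anything falls off the work surface, if the arm or the gripper's body presses on something with over 40 N, if the wrist force passes 120 N, or if a joint passes its speed limit or range.

## Working session

There is one attempt and no reset: what is moved stays moved. The work goes in short steps, Python scripts to look and compute and a shell command to move; the robot and the scene stay as the last step left them, time stands still between calls to the robot, and variables do not carry over. Pictures are saved under pics/ and viewed, at most 14 in all, crops included, and the job is handed in when it is done.

```bash
ls -la; mkdir -p pics
cat > h.py <<'E'
import numpy as np,cv2,json
from bench import ctrl
def snap(n,tag):
    c=ctrl.camera(n); np.savez('pics/%s.npz'%tag,**{k:c[k] for k in('color','range_z','K','pose')})
    cv2.imwrite('pics/%s.png'%tag,c['color'][:,:,::-1]); return c
def load(tag): return dict(np.load('pics/%s.npz'%tag))
def pts(c):
    z=c['range_z'];v,u=np.indices(z.shape);K=c['K']
    P=np.stack([(u-K[0,2])/K[0,0]*z,(v-K[1,2])/K[1,1]*z,z],-1)
    return P@c['pose'][:3,:3].T+c['pose'][:3,3]
def ray(c,u,v,h):
    K=c['K'];d=c['pose'][:3,:3]@np.array([(u-K[0,2])/K[0,0],(v-K[1,2])/K[1,1],1]);o=c['pose'][:3,3]
    return o+d*(h-o[2])/d[2]
def proj(c,p):
    q=c['pose'][:3,:3].T@(np.array(p)-c['pose'][:3,3]);q=c['K']@q;return q[:2]/q[2]
E
python3 - <<'E'
from h import *
np.set_printoptions(precision=3,suppress=True)
print(ctrl.get_obs())
for n in('top','side'):
    c=snap(n,n+'0');print(c['K'],c['pose'])
E
```

```text
total 12
drwxr-xr-x  3 agent agent 4096 Nov 30 08:19 .
drwxr-xr-x 23 root  root  4096 Nov 30 08:19 ..
drwxr-xr-x  2 agent agent 4096 Nov 30 08:19 pics
{'time_s': 0.0, 'q': array([ 0.963,  0.182,  1.608, -0.   ,  1.354, -0.206]), 'dq': array([-0.   ,  0.001, -0.001, -0.001, -0.001, -0.001]), 'joint_efforts': array([ -0.001, -44.489, -35.132,  -0.   ,   0.01 ,  -0.   ]), 'eef_pos': array([0.225, 0.529, 0.238]), 'eef_rot': array([-0.   ,  0.2  ,  0.98 , -0.001]), 'wrist_force': array([-0.236,  0.145, -0.028]), 'torque': array([-0.002,  0.021, -0.005]), 'grasp_force': 0.0, 'opening': 0.9955506819789868}
[[447.101   0.    250.794]
 [  0.    447.101 192.261]
 [  0.      0.      1.   ]] [[ 0.022 -0.998  0.065  0.331]
 [-1.    -0.021  0.004 -0.023]
 [-0.002 -0.065 -0.998  1.683]
 [ 0.     0.     0.     1.   ]]
[[381.226   0.    257.559]
 [  0.    381.226 195.969]
 [  0.      0.      1.   ]] [[ 0.908 -0.257  0.329 -0.005]
 [-0.418 -0.532  0.736 -0.99 ]
 [-0.014 -0.807 -0.591  0.933]
 [ 0.     0.     0.     1.   ]]
```

View pics/top0.png

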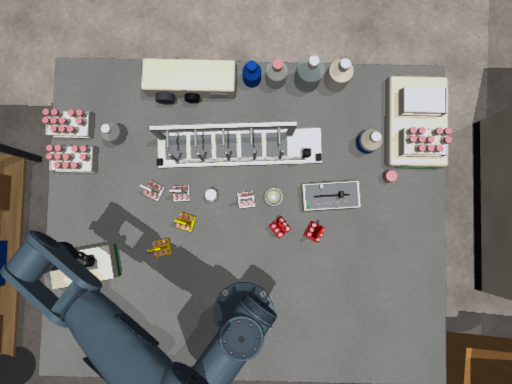

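View pics/side0.png

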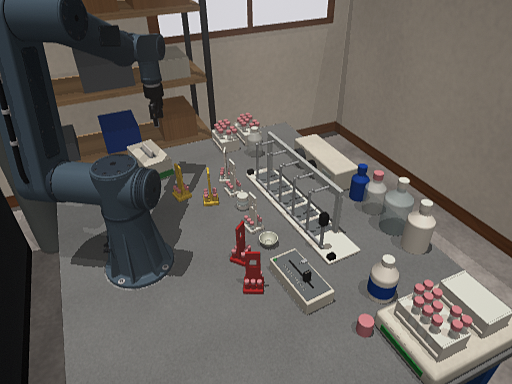

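Run:
```python
from h import *
a=cv2.imread('pics/top0.png')[110:260,135:375]; b=cv2.imread('pics/side0.png')[115:295,170:370]
a=cv2.resize(a,(800,500),interpolation=cv2.INTER_CUBIC)
cv2.imwrite('pics/crA.png',a);cv2.imwrite('pics/crB.png',cv2.resize(b,(660,594),interpolation=cv2.INTER_CUBIC))
```

```text
(no output)
```

View pics/crA.png

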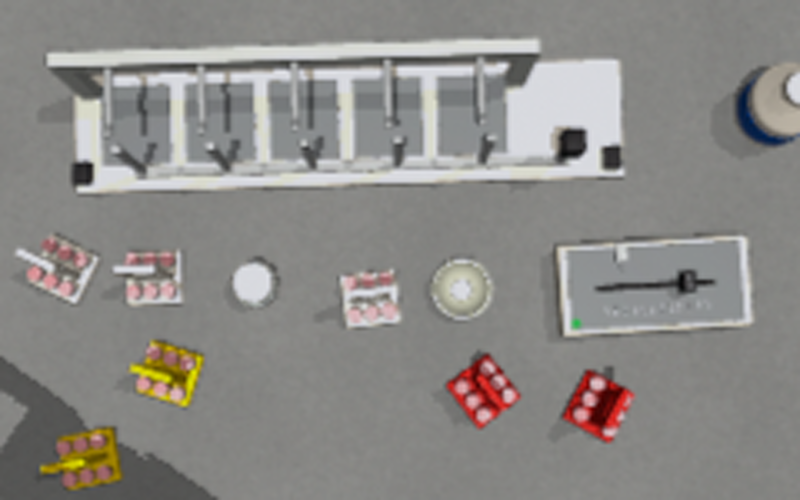

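View pics/crB.png

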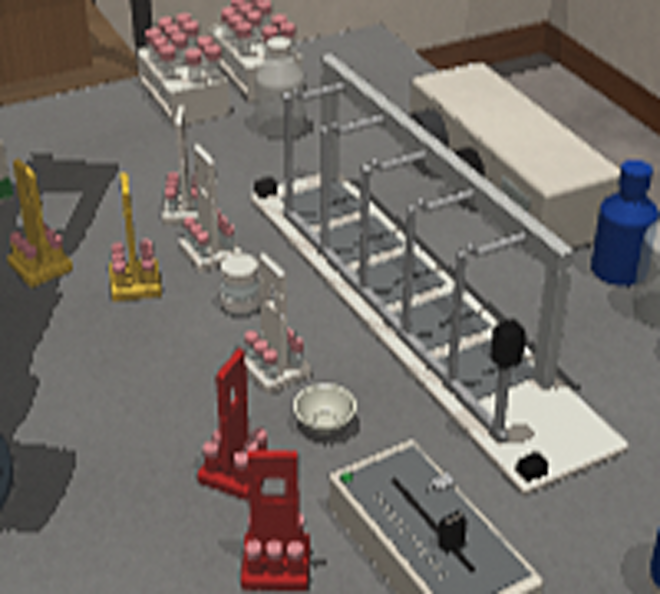

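```bash
cat >> h.py <<'E'
def blob(P,m,lab,minA=4):
    n,L,s,ce=cv2.connectedComponentsWithStats(m.astype(np.uint8),connectivity=8)
    for i in range(1,n):
        if s[i,4]<minA: continue
        q=P[L==i]; lo,hi=q.min(0),q.max(0); (cx,cy),(w,h),a=cv2.minAreaRect((q[:,:2]*1000).astype(np.float32))
        print(lab,'px',ce[i].round(),'n',s[i,4],'mean',(q.mean(0)*1000).round(),'lo',(lo*1000).round(),'hi',(hi*1000).round(),'rect',np.round([cx,cy,w,h,a]))
E
python3 - <<'E'
from h import *
np.set_printoptions(precision=3,suppress=True,linewidth=200)
for t in('top0','side0'):
    c=load(t);P=pts(c);C=c['color'].astype(int);hsv=cv2.cvtColor(c['color'],cv2.COLOR_RGB2HSV)
    x,y,z=P[...,0],P[...,1],P[...,2]; ok=(c['range_z']>0)&(y<0.5)&(y>-0.6)&(x>0.2)
    gray=(hsv[...,1]<60)
    print(t,'table z',np.median(z[ok&(abs(z)<.02)]))
    blob(P,ok&gray&(z>.085)&(z<.165)&(x<0.62)&(x>.35),'plate')
    blob(P,ok&gray&(z>.004)&(z<.03)&(x<0.56)&(x>.4)&(C[...,0]>170),'tray',15)
    blob(P,ok&(hsv[...,0]>165)&(hsv[...,1]>40)&(hsv[...,1]<140)&(z>.03)&(z<.06)&(x<.7),'caps',3)
    blob(P,ok&(C.max(-1)<70)&(z>.13)&(z<.18)&(x>.5),'keepgrip')
    blob(P,ok&(C.max(-1)<80)&(z>.06)&(z<.10)&(x<.7)&(y<0),'fader',3)
    blob(P,ok&(z>.16)&(z<.21)&(x>.55)&(x<.9),'pegs/bar',6)
E
```

```text
top0 table z 0.0005011647793005114
plate px [111. 139.] n 21 mean [615. 488.  94.] lo [609. 472.  86.] hi [620. 500. 109.] rect [615. 486.   8.  28.  11.]
plate px [371. 145.] n 141 mean [ 610. -440.  107.] lo [ 595. -480.   86.] hi [ 620. -408.  151.] rect [ 608. -444.   71.   25.   90.]
plate px [409. 148.] n 215 mean [ 601. -572.  120.] lo [ 580. -599.   85.] hi [ 619. -548.  165.] rect [ 600. -573.   51.   39.   90.]
plate px [306. 153.] n 67 mean [ 571. -204.  152.] lo [ 560. -218.  118.] hi [ 584. -193.  165.] rect [ 572. -206.   24.   25.    2.]
plate px [173. 158.] n 16 mean [548. 258. 130.] lo [545. 255.  85.] hi [553. 263. 159.] rect [548. 259.   4.  10.  46.]
plate px [200. 157.] n 13 mean [552. 164. 127.] lo [550. 161.  87.] hi [557. 169. 164.] rect [552. 164.   4.  10.  40.]
plate px [227. 156.] n 12 mean [556.  70. 126.] lo [555.  66.  88.] hi [559.  75. 165.] rect [556.  70.   3.   9.  22.]
plate px [254. 156.] n 6 mean [561. -24. 121.] lo [560. -25.  98.] hi [562. -22. 146.] rect [561. -24.   4.   1.  86.]
plate px [280. 155.] n 9 mean [ 566. -118.  122.] lo [ 564. -1
[... 14830 characters left out ...]
  42.   36.]
pegs/bar px [309. 195.] n 27 mean [ 572. -121.  180.] lo [ 567. -127.  163.] hi [ 578. -114.  197.] rect [ 572. -121.   10.    9.   39.]
pegs/bar px [425. 205.] n 149 mean [ 874. -334.  183.] lo [ 861. -350.  160.] hi [ 896. -311.  195.] rect [ 880. -330.   36.   35.   25.]
pegs/bar px [324. 214.] n 27 mean [ 577. -209.  162.] lo [ 567. -219.  160.] hi [ 588. -196.  165.] rect [ 578. -208.   21.   23.    3.]
pegs/bar px [424. 285.] n 146 mean [ 644. -570.  167.] lo [ 618. -581.  160.] hi [ 673. -557.  172.] rect [ 645. -570.   55.   24.    2.]
pegs/bar px [426. 294.] n 110 mean [ 630. -595.  166.] lo [ 589. -600.  160.] hi [ 672. -588.  171.] rect [ 630. -594.   84.   12.    1.]
```

```bash
cat >> h.py <<'E'
def pegs(c,a=0.05):
    P=pts(c);z=P[...,2];ok=(c['range_z']>0)&(z>.166)&(z<.205)&(P[...,0]>.57)&(P[...,0]<.635)&(abs(P[...,1]-.08)<.3)
    n,L,s,ce=cv2.connectedComponentsWithStats(ok.astype(np.uint8),connectivity=8);o=[]
    for i in range(1,n):
        if s[i,4]<12: continue
        q=P[L==i]; vx,vy,x0,y0=cv2.fitLine((q[:,:2]*1000).astype(np.float32),cv2.DIST_HUBER,0,.01,.01).ravel()
        o.append((x0,y0,np.degrees(np.arctan2(vy,vx)),q[:,2].mean()*1000,q[:,0].min()*1000,s[i,4]))
    return np.array(sorted(o,key=lambda t:t[1]))
E
python3 - <<'E'
from h import *
np.set_printoptions(precision=1,suppress=True,linewidth=200)
for t in('top0','side0'):
    c=load(t);print(t);print(pegs(c))
    P=pts(c);m=(P[...,2]>.17)&(P[...,2]<.203)&(P[...,0]>.61)&(P[...,0]<.70)&(abs(P[...,1]-.08)<.27)
    for y in(-.14,-.05,.03,.11,.2,.3):
        k=m&(abs(P[...,1]-y)<.025); print(y,np.percentile(P[k][:,0]*1000,[5,25,50,75,95]),P[k&(P[...,0]>.64)][:,2].mean()*1000)
    print('ends',np.percentile(P[m&(P[...,0]>.635)][:,1]*1000,[0,1,99,100]))
E
```

```text
top0
[[ 608.1 -107.5    4.8  185.3  583.3   35. ]
 [ 605.8  -13.1    3.3  184.2  577.5   38. ]
 [ 606.8   81.5    3.4  184.4  572.6   43. ]
 [ 604.6  176.7    3.9  183.2  572.4   40. ]
 [ 617.1  289.3   47.3  184.   572.    96. ]]
-0.14 [654.2 656.5 660.8 664.7 669.1] 190.55235210172987
-0.05 [650.  652.2 655.6 661.8 666.7] 190.76218512020492
0.03 [645.8 647.8 652.3 657.5 660.6] 192.23032270597858
0.11 [640.8 643.  646.4 652.1 656.3] 191.287232903172
0.2 [619.3 637.1 640.3 646.8 651.1] 194.99465345057925
0.3 [631.4 633.3 637.6 642.3 648.6] 195.3273431286705
ends [-164.8 -160.9  321.9  331. ]
side0
[[ 572.1 -121.5  -84.2  181.4  570.4   18. ]
 [ 607.8 -110.7    2.7  185.4  587.1   29. ]
 [ 604.9  -16.     6.2  185.3  579.1   32. ]
 [ 605.2   78.4    5.9  185.2  577.9   29. ]
 [ 602.5  173.6    5.5  185.1  570.8   31. ]
 [ 599.8  269.2    9.1  183.9  570.6   30. ]]
-0.14 [657.9 659.4 661.1 665.1 674.1] 187.49372608449394
-0.05 [653.1 654.9 656.4 660.1 668.4] 188.14623549637562
0.03 [648.6 650.3 651.9 655.3 664.9] 188.2692120778079
0.11 [644.  646.3 647.7 651.7 659.5] 189.4935976542699
0.2 [628.6 641.4 642.9 647.4 653.5] 190.67796553422727
0.3 [635.  636.9 638.5 643.2 649. ] 196.76410184701373
ends [-168.3 -166.8  325.3  335.7]
```

```bash
cat >> h.py <<'E'
from scipy.spatial.transform import Rotation as Ro
def go(x,y,z,ang):
    """print status and shares: twist needed (deg angle of tool y, mod 180), shift in present axes and in axes after the twist"""
    o=ctrl.get_obs();w,a,b,c_=o['eef_rot'];R=Ro.from_quat([a,b,c_,w]).as_matrix();p=o['eef_pos']
    cur=np.degrees(np.arctan2(R[1,1],R[0,1])); d=(cur-ang+90)%180-90
    R2=R@Ro.from_euler('z',d,degrees=True).as_matrix();D=np.array([x,y,z])-p
    print('t%.1f'%o['time_s'],'p',p.round(4),'ya %.1f'%cur,'tilt %.3f'%np.arccos(-R[2,2]),'F',o['wrist_force'].round(1),'open %.1f'%(o['opening']*85.4),'g %.1f'%o['grasp_force'],'q6 %.2f'%o['q'][5])
    print('twist %.3f'%(np.radians(d)/1.5),'now',(R.T@D/.2).round(3),'after',(R2.T@D/.2).round(3))
E
python3 -m handwheel '[[[0,0,-0.3,-0.12],[0,0,-0.3,-0.24],[0,0,-0.3,-0.3],[0,0,-0.3,-0.3]]]' 60
for i in 1 2 3; do :; done
python3 -m handwheel '[[[-0.1,-0.235,0,0],[-0.2,-0.47,0,0],[-0.29,-0.7,0,0],[-0.387,-0.941,0,0]]]'
python3 -m handwheel '[[[-0.1,-0.235,0,0],[-0.2,-0.47,0,0],[-0.29,-0.7,0,0],[-0.387,-0.941,0,0]]]'
python3 -m handwheel '[[[-0.1,-0.235,0,0],[-0.2,-0.47,0,0],[-0.29,-0.7,0,0],[-0.387,-0.941,0,0]]]'
python3 -m handwheel '[[[-0.1,-0.235,0,0],[-0.2,-0.47,0,0],[-0.29,-0.7,0,0],[-0.387,-0.941,0,0],[-0.387,-0.941,0,0],[-0.387,-0.941,0,0]]]'
python3 -c "
from h import *
go(.5735,-.207,.131,93)
snap('top','top1');snap('side','side1')"
```

```text
time_s: 0.6
eef_pos: [0.2247, 0.529, 0.2989]
eef_rot: [-0.0, -0.024, 1.0, -0.0]
wrist_force: [-1.0, -0.1, 1.1]
opening: 0.704
grasp_force: 0.0
time_s: 1.1
eef_pos: [0.3114, 0.3435, 0.2989]
eef_rot: [-0.0, -0.023, 1.0, -0.0]
wrist_force: [1.0, -0.2, 0.6]
opening: 0.704
grasp_force: 0.0
time_s: 1.6
eef_pos: [0.3979, 0.1592, 0.2991]
eef_rot: [0.0, -0.023, 1.0, 0.0]
wrist_force: [0.6, 0.9, 0.2]
opening: 0.701
grasp_force: 0.0
time_s: 2.1
eef_pos: [0.4843, -0.0251, 0.2991]
eef_rot: [-0.0, -0.023, 1.0, 0.0]
wrist_force: [0.4, 1.7, -0.2]
opening: 0.702
grasp_force: 0.0
time_s: 2.85
eef_pos: [0.57, -0.2074, 0.2985]
eef_rot: [-0.001, -0.023, 1.0, 0.001]
wrist_force: [-0.1, -0.2, 0.4]
opening: 0.705
grasp_force: 0.0
t2.9 p [ 0.57   -0.2074  0.2985] ya 92.7 tilt 0.002 F [-0.1 -0.2  0.4] open 60.2 g 0.0 q6 -2.16
twist -0.004 now [-0.019 -0.     0.838] after [-0.019 -0.     0.838]
```

```bash
python3 -m handwheel '[[[-0.019,0,0.3,0],[-0.019,0,0.6,0],[-0.019,0,0.838,0],[-0.019,0,0.838,0],[-0.019,0,0.838,0]]]' 60 | grep -E 'pos|force'
python3 -m handwheel '[[[0,0,0,0],[0,0,0,0],[0,0,0,0],[0,0,0,0]]]' 15
python3 -c "
from h import *
go(.5756,-.2465,.131,93)"
```

```text
eef_pos: [0.5754, -0.2076, 0.1342]
wrist_force: [0.3, -0.5, -0.3]
grasp_force: 0.0
time_s: 4.08
eef_pos: [0.5753, -0.2082, 0.1341]
eef_rot: [0.001, -0.024, 1.0, -0.001]
wrist_force: [-0.7, 1.3, 7.4]
opening: 0.271
grasp_force: 58.9
t4.1 p [ 0.5753 -0.2082  0.1341] ya 92.8 tilt 0.003 F [-0.7  1.3  7.4] open 23.2 g 58.9 q6 -2.16
twist -0.003 now [ 0.008 -0.192  0.016] after [ 0.009 -0.191  0.016]
```

View pics/top1.png

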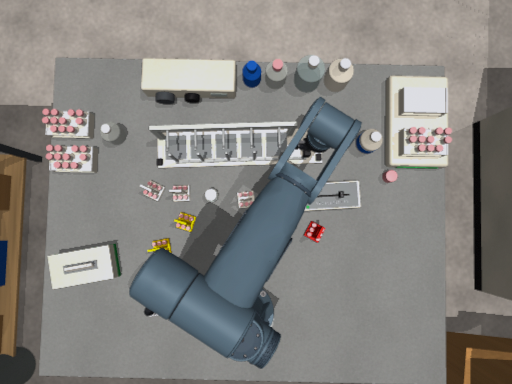

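```bash
python3 -m handwheel '[[[0,-0.05,0,0],[0,-0.1,0,0],[0,-0.15,0,0],[0,-0.18,0,0],[0,-0.18,0,0]]]' | grep -E 'pos|force'
python3 -m handwheel '[[[0,-0.01,0,0],[0,-0.01,0,0],[0,-0.01,0,0]]]' | grep -E 'pos|force'
python3 -m handwheel '[[[0,-0.01,0,0],[0,-0.01,0,0],[0,-0.01,0,0]]]' | grep -E 'pos|force'
python3 -m handwheel '[[[0,-0.01,0,0],[0,-0.01,0,0],[0,-0.01,0,0]]]' | grep -E 'pos|force'
echo grip test
python3 -m handwheel '[[[0,0,0,0],[0,0,0,0],[0,0,0,0]]]' 23.5| grep -E 'open|grasp'
python3 -m handwheel '[[[0,0,0,0],[0,0,0,0],[0,0,0,0]]]' 22.5| grep -E 'open|grasp'
python3 -m handwheel '[[[0,0,0,0],[0,0,0,0],[0,0,0,0]]]' 21.5| grep -E 'open|grasp'
python3 -m handwheel '[[[0,0,0,0],[0,0,0,0],[0,0,0,0]]]' 20| grep -E 'open|grasp'
```

```text
eef_pos: [0.5772, -0.245, 0.1341]
wrist_force: [0.2, -1.6, 5.4]
grasp_force: 58.9
eef_pos: [0.5773, -0.2462, 0.1341]
wrist_force: [-0.1, 0.4, 6.9]
grasp_force: 59.1
eef_pos: [0.5773, -0.2469, 0.134]
wrist_force: [-0.3, 6.1, 8.0]
grasp_force: 59.5
eef_pos: [0.5773, -0.2469, 0.134]
wrist_force: [-1.1, 12.2, 11.8]
grasp_force: 59.8
grip test
opening: 0.276
grasp_force: 31.8
opening: 0.274
grasp_force: 45.3
opening: 0.273
grasp_force: 58.2
opening: 0.273
grasp_force: 58.2
```

```bash
python3 -m handwheel '[[[0,0,0,0],[0,0,0,0],[0,0,-0.2,0],[0,0,-0.5,0],[0,0,-0.8,0],[0,0,-0.9,0]]]' 50 | grep -E 'pos|force'
python3 -m handwheel '[[[0.1,0.15,0,0.12],[0.2,0.3,0,0.24],[0.3,0.45,0,0.36],[0.4,0.6,0,0.48],[0.5,0.75,0,0.6],[0.6,0.9,0,0.72],[0.7,1,0,0.84],[0.748,1,0,0.96],[0.748,1,0,0.97],[0.748,1,0,0.97]]]' 30| grep -E 'pos|force'
python3 -c "
from h import *
go(.415,.001,.25,8.5)"
```

```text
eef_pos: [0.5775, -0.2509, 0.3171]
wrist_force: [-0.2, -0.9, -0.7]
grasp_force: 0.0
eef_pos: [0.4173, -0.0573, 0.3113]
wrist_force: [-0.3, 0.2, -0.8]
grasp_force: 0.0
t9.3 p [ 0.4173 -0.0573  0.3113] ya 9.5 tilt 0.000 F [-0.3  0.2 -0.8] open 30.0 g 0.0 q6 -0.59
twist 0.012 now [0.289 0.037 0.307] after [0.29  0.032 0.307]
```

```bash
cat >> h.py <<'E'
def plates(c,ylo=-.06,yhi=.45,xhi=.53):
    P=pts(c);hsv=cv2.cvtColor(c['color'],cv2.COLOR_RGB2HSV);x,y,z=P[...,0],P[...,1],P[...,2]
    ok=(c['range_z']>0)&(x>.34)&(x<xhi)&(y>ylo)&(y<yhi)&(z>.085)&(z<.165)&(hsv[...,1]<60)&(hsv[...,2]>110)
    n,L,s,ce=cv2.connectedComponentsWithStats(ok.astype(np.uint8),connectivity=8)
    for i in range(1,n):
        if s[i,4]<15: continue
        q=P[L==i]*1000;(cx,cy),(w,h),a=cv2.minAreaRect(q[:,:2].astype(np.float32));vx,vy,_,_=cv2.fitLine(q[:,:2].astype(np.float32),cv2.DIST_HUBER,0,.01,.01).ravel()
        print('plate px',ce[i].round(),s[i,4],'c',np.round([cx,cy]),'wh',np.round([w,h]),'line %.0f'%(np.degrees(np.arctan2(vy,vx))%180),'ztop %.0f'%np.percentile(q[:,2],95))
E
python3 -c "
from h import *
for n in('top','side'): print(n);plates(snap(n,n+'2'))"
```

```text
top
plate px [146. 188.] 41 c [439. 347.] wh [42.  8.] line 60 ztop 153
plate px [175. 191.] 38 c [430. 245.] wh [ 7. 43.] line 92 ztop 154
plate px [246. 198.] 19 c [412.  -0.] wh [ 6. 21.] line 90 ztop 154
side
plate px [224. 156.] 39 c [442. 343.] wh [46.  8.] line 59 ztop 154
plate px [232. 168.] 85 c [435. 244.] wh [11. 51.] line 94 ztop 152
plate px [253. 202.] 110 c [417.  -1.] wh [11. 44.] line 98 ztop 152
```

```bash
python3 -m handwheel '[[[0.29,0.035,0,0.01],[0.29,0.035,0,0.01],[0.29,0.035,0.3,0.01],[0.29,0.035,0.6,0.01],[0.29,0.035,0.8,0.01],[0.29,0.035,0.876,0.01],[0.29,0.035,0.876,0.01],[0.29,0.035,0.876,0.01]]]' 30| grep -E 'pos|force'
python3 -m handwheel '[[[0,0,0,0],[0,0,0,0],[0,0,0,0]]]' 14| grep -E 'open|force|pos'
python3 -m handwheel '[[[0,0,0,0],[0,0,0,0],[0,0,0,0]]]' 11| grep -E 'open|force|pos'
python3 -m handwheel '[[[0,0,0,0],[0,0,0,0],[0,0,0,0]]]' 10| grep -E 'open|force|pos'
python3 -c "
from h import *
go(.415,.001,.136,8.5)
for n in('top','side'): print(n);plates(snap(n,n+'3'))"
```

```text
eef_pos: [0.4161, 0.0008, 0.1382]
wrist_force: [0.4, -0.1, 0.4]
grasp_force: 0.0
eef_pos: [0.4148, 0.0013, 0.1369]
wrist_force: [0.0, -0.4, -0.6]
opening: 0.164
grasp_force: 0.0
eef_pos: [0.4146, 0.0014, 0.1365]
wrist_force: [0.9, -0.2, 0.2]
opening: 0.133
grasp_force: 0.1
eef_pos: [0.4146, 0.0014, 0.1365]
wrist_force: [0.7, -0.1, 0.7]
opening: 0.116
grasp_force: 0.2
t11.6 p [0.4146 0.0014 0.1365] ya 8.5 tilt 0.000 F [ 0.7 -0.1  0.7] open 9.9 g 0.2 q6 -0.43
twist 0.000 now [-0.002  0.002  0.003] after [-0.002  0.002  0.003]
top
plate px [146. 188.] 41 c [439. 348.] wh [45.  8.] line 60 ztop 156
plate px [175. 191.] 38 c [430. 245.] wh [ 7. 43.] line 92 ztop 153
side
plate px [224. 156.] 38 c [442. 343.] wh [44.  8.] line 61 ztop 154
plate px [232. 168.] 83 c [436. 243.] wh [12. 52.] line 96 ztop 152
plate px [253. 204.] 62 c [417.   1.] wh [ 9. 48.] line 102 ztop 151
```

```bash
for o in 1; do
python3 -m handwheel '[[[0,0,0,0],[0,0,0,0],[0,0,0,0]]]' 9.3| grep -E 'open|grasp'
python3 -m handwheel '[[[0,0,0,0],[0,0,0,0],[0,0,0,0]]]' 8.8| grep -E 'open|grasp'
python3 -m handwheel '[[[0,0,0,0],[0,0,0,0],[0,0,0,0]]]' 8.4| grep -E 'open|grasp|pos'
done
```

```text
opening: 0.103
grasp_force: 0.2
opening: 0.101
grasp_force: 0.2
eef_pos: [0.4146, 0.0014, 0.1365]
opening: 0.1
grasp_force: 0.2
```

```bash
python3 -m handwheel '[[[0,0,0,0],[0,0,0,0]]]' 8.1| grep -E 'open|grasp'
python3 -m handwheel '[[[0,0,0,0],[0,0,0,0]]]' 7.8| grep -E 'open|grasp'
python3 -m handwheel '[[[0,0,0,0],[0,0,0,0]]]' 7.6| grep -E 'open|grasp'
```

```text
opening: 0.095
grasp_force: 0.9
opening: 0.091
grasp_force: 4.6
opening: 0.089
grasp_force: 9.2
```

Run:
```python
from h import *
c=snap('side','side4');u,v=proj(c,[.4146,.0014,.13]);print(u,v)
u,v=int(u),int(v);cv2.imwrite('pics/cr4.png',cv2.resize(c['color'][v-35:v+45,u-45:u+55,::-1],(700,560),interpolation=cv2.INTER_CUBIC))
print(ctrl.get_obs()['opening']*85.4,ctrl.get_obs()['grasp_force'])
```

```text
251.4300090749428 199.40776790484614
7.8903546257438135 9.186024069786072
```

View pics/cr4.png

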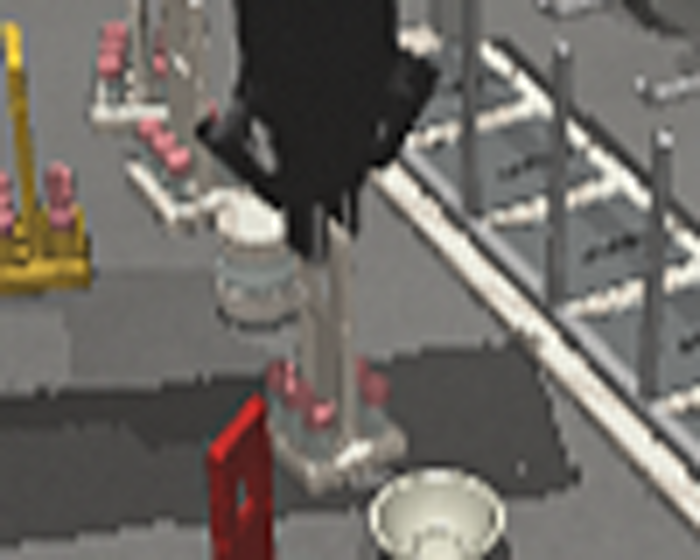

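```bash
python3 -m handwheel '[[[0,0,-0.05,0],[0,0,-0.1,0],[0,0,-0.25,0],[0,0,-0.45,0],[0,0,-0.65,0],[0,0,-0.82,0],[0,0,-0.82,0],[0,0,-0.82,0]]]' | grep -E 'pos|force|open'
python3 -c "
from h import *
go(.511,.075,.213,3)"
```

```text
eef_pos: [0.414, 0.0015, 0.2997]
wrist_force: [-0.1, 0.6, -2.5]
opening: 0.09
grasp_force: 9.2
t14.6 p [0.414  0.0015 0.2997] ya 8.5 tilt 0.001 F [-0.1  0.6 -2.5] open 7.6 g 9.2 q6 -0.43
twist 0.064 now [0.291 0.534 0.433] after [0.341 0.504 0.433]
```

```bash
python3 -m handwheel '[[[0.05,0.1,0,0.01],[0.15,0.27,0,0.03],[0.24,0.44,0,0.05],[0.291,0.534,0,0.064],[0.291,0.534,0.1,0.064],[0.291,0.534,0.22,0.064],[0.291,0.534,0.35,0.064],[0.291,0.534,0.433,0.064],[0.291,0.534,0.433,0.064],[0.291,0.534,0.433,0.064]]]' | grep -E 'pos|force|open'
python3 - <<'E'
from h import *
np.set_printoptions(precision=1,suppress=True,linewidth=200)
go(.612,.0803,.213,3)
for n in('top','side'):
    c=snap(n,n+'5');print(n);plates(c);print(pegs(c)[:,:5])
    if n=='side':
        u,v=map(int,proj(c,[.54,.075,.17]));cv2.imwrite('pics/cr5.png',cv2.resize(c['color'][v-50:v+50,u-60:u+65,::-1],(750,600),interpolation=cv2.INTER_CUBIC))
E
```

```text
eef_pos: [0.512, 0.0747, 0.2145]
wrist_force: [0.4, -0.8, -1.7]
opening: 0.094
grasp_force: 9.3
t15.8 p [0.5 0.1 0.2] ya 3.0 tilt 0.001 F [ 0.4 -0.8 -1.7] open 8.0 g 9.3 q6 -0.14
twist 0.000 now [0.  0.5 0. ] after [0.  0.5 0. ]
top
plate px [146. 188.] 41 c [439. 347.] wh [43.  8.] line 60 ztop 155
plate px [175. 191.] 36 c [430. 245.] wh [ 7. 42.] line 91 ztop 155
[[ 607.8 -107.9    3.3  183.5  581.9]
 [ 605.   -13.2    3.4  183.7  577.4]
 [ 612.5  285.7   43.9  184.   571.6]]
side
plate px [224. 156.] 39 c [442. 345.] wh [50.  9.] line 61 ztop 152
plate px [232. 168.] 85 c [435. 240.] wh [11. 49.] line 96 ztop 152
plate px [265. 178.] 30 c [506.  88.] wh [23. 10.] line 91 ztop 162
plate px [267. 190.] 119 c [494.  66.] wh [39. 70.] line 132 ztop 150
[[ 574.9 -160.7  -80.2  181.6  570.2]
 [ 610.6 -110.8    5.3  185.3  587.1]
 [ 605.   -15.     1.7  184.8  581.3]
 [ 603.    78.8    4.1  184.7  576.7]
 [ 615.7  174.4    1.9  183.4  589.9]]
```

View pics/cr5.png

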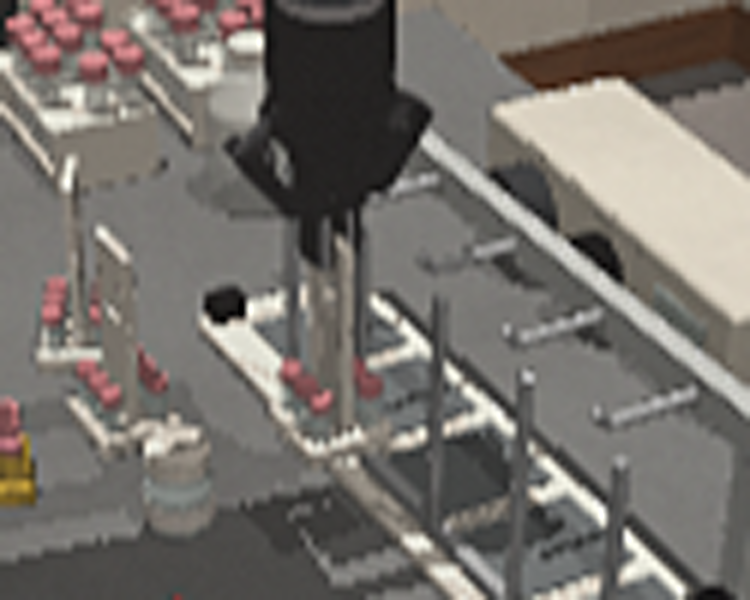

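```bash
python3 -m handwheel '[[[0,0.1,0,0],[0,0.2,0,0],[0,0.27,0,0],[0,0.27,0,0]]]' | grep -E 'pos|force|open'
python3 -m handwheel '[[[0,0.08,0,0],[0,0.16,0,0],[0,0.235,0,0],[0,0.235,0,0],[0,0.235,0,0]]]' | grep -E 'pos|force|open'
python3 -c "
from h import *
go(.612,.0803,.1985,3)"
```

```text
eef_pos: [0.5662, 0.0776, 0.2142]
wrist_force: [0.0, -0.5, -1.7]
opening: 0.092
grasp_force: 9.3
eef_pos: [0.6115, 0.0802, 0.2137]
wrist_force: [-0.5, 0.9, -2.2]
opening: 0.088
grasp_force: 9.3
t17.1 p [0.6115 0.0802 0.2137] ya 3.0 tilt 0.001 F [-0.5  0.9 -2.2] open 7.6 g 9.3 q6 -0.11
twist 0.000 now [0.001 0.003 0.076] after [0.001 0.003 0.076]
```

```bash
python3 -m handwheel '[[[0,0,0.03,0],[0,0,0.055,0],[0,0,0.055,0],[0,0,0.055,0]]]' | grep -E 'pos|force|open'
python3 -m handwheel '[[[0,0,0.01,0],[0,0,0.01,0],[0,0,0.01,0]]]' | grep -E 'pos|force|open'
python3 -m handwheel '[[[0,0,0.01,0],[0,0,0.01,0],[0,0,0.01,0]]]' | grep -E 'pos|force|open'
```

```text
eef_pos: [0.6124, 0.0801, 0.2028]
wrist_force: [0.1, -0.2, -1.4]
opening: 0.088
grasp_force: 9.3
eef_pos: [0.6124, 0.0801, 0.2009]
wrist_force: [0.6, -0.4, -1.4]
opening: 0.093
grasp_force: 9.3
eef_pos: [0.6124, 0.0801, 0.1988]
wrist_force: [0.3, -0.8, -1.3]
opening: 0.094
grasp_force: 9.3
```

```bash
python3 -m handwheel '[[[0,0,0.006,0],[0,0,0.006,0],[0,0,0.006,0]]]' | grep -E 'pos|force|open'
python3 -m handwheel '[[[0,0,0.006,0],[0,0,0.006,0],[0,0,0.006,0]]]' | grep -E 'pos|force|open'
python3 -m handwheel '[[[0,0,0,0],[0,0,0,0],[0,0,0,0]]]' 9.5| grep -E 'pos|force|open'
python3 -m handwheel '[[[0,0,0,0],[0,0,0,0],[0,0,0,0]]]' 12| grep -E 'pos|force|open'
python3 - <<'E'
from h import *
c=snap('side','side6')
u,v=map(int,proj(c,[.61,.08,.15]));cv2.imwrite('pics/cr6.png',cv2.resize(c['color'][v-40:v+40,u-50:u+50,::-1],(750,600),interpolation=cv2.INTER_CUBIC))
E
```

```text
eef_pos: [0.6126, 0.0802, 0.1982]
wrist_force: [-1.1, 1.0, 3.0]
opening: 0.091
grasp_force: 9.9
eef_pos: [0.6127, 0.0801, 0.198]
wrist_force: [-4.1, -0.5, 8.5]
opening: 0.094
grasp_force: 10.8
eef_pos: [0.6123, 0.0801, 0.196]
wrist_force: [-0.2, 1.3, 0.8]
opening: 0.113
grasp_force: 0.0
eef_pos: [0.6124, 0.0801, 0.1965]
wrist_force: [0.2, 0.7, -0.4]
opening: 0.141
grasp_force: 0.0
```

View pics/cr6.png

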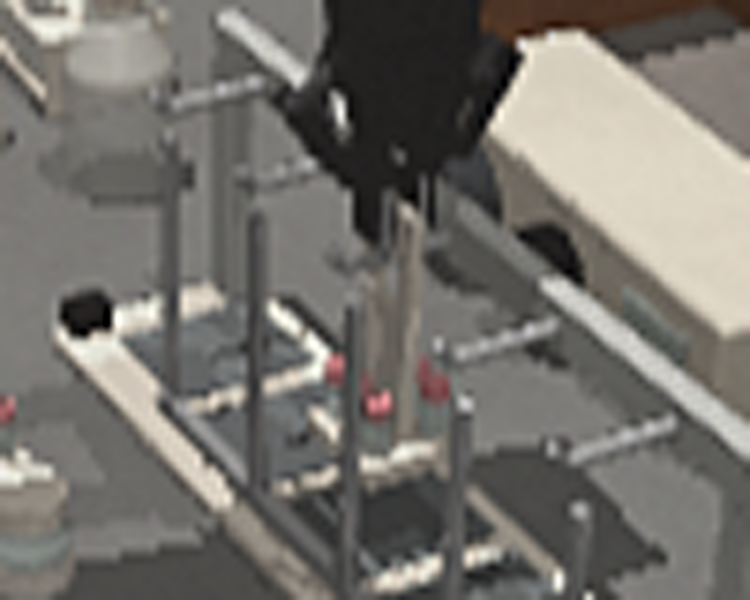

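```bash
python3 -m handwheel '[[[0,0,0,0],[0,0,0,0],[0,0,-0.1,0],[0,0,-0.3,0],[0,0,-0.5,0],[0,0,-0.7,0],[0,0,-0.7,0]]]' 16| grep -E 'pos|force|open'
python3 -m handwheel '[[[0.2,-0.2,0,0],[0.4,-0.4,0,0],[0.6,-0.6,0,0],[0.86,-0.853,0,0],[0.86,-0.853,0,0],[0.86,-0.853,0,0]]]' 30| grep -E 'pos|force'
python3 - <<'E'
from h import *
go(.433,.243,.1365,3.5)
for n in('top','side'):
    c=snap(n,n+'7');print(n);plates(c)
    P=pts(c);m=(P[...,2]>.19)&(P[...,2]<.225)&(abs(P[...,0]-.612)<.03)&(abs(P[...,1]-.08)<.035)
    q=P[m]*1000;print(len(q),q.mean(0).round(),q.min(0).round(),q.max(0).round())
E
```

```text
eef_pos: [0.6143, 0.0801, 0.343]
wrist_force: [0.5, 0.1, -0.5]
opening: 0.187
grasp_force: 0.0
eef_pos: [0.4327, 0.2431, 0.3368]
wrist_force: [0.5, 0.4, 0.2]
grasp_force: 0.0
t21.5 p [0.4327 0.2431 0.3368] ya 3.1 tilt 0.001 F [0.5 0.4 0.2] open 30.0 g 0.0 q6 0.22
twist -0.004 now [-1.000e-03  1.000e-03  1.002e+00] after [-1.000e-03  1.000e-03  1.002e+00]
top
plate px [176. 190.] 21 c [431. 241.] wh [ 4. 34.] line 88 ztop 153
51 [609.  82. 209.] [604.  59. 191.] [640. 104. 216.]
side
plate px [224. 155.] 32 c [443. 347.] wh [49.  7.] line 59 ztop 154
plate px [233. 167.] 41 c [435. 241.] wh [ 9. 45.] line 97 ztop 154
58 [612.  76. 204.] [607.  54. 190.] [619.  99. 218.]
```

```bash
python3 -m handwheel '[[[0,0,0.25,0],[0,0,0.5,0],[0,0,0.75,0],[0,0,0.9,0],[0,0,1,0],[0,0,1,0],[0,0,1,0]]]' 30| grep -E 'pos|force'
python3 -m handwheel '[[[0,0,0,0],[0,0,0,0],[0,0,0,0]]]' 14| grep -E 'open|force|pos'
python3 -m handwheel '[[[0,0,0,0],[0,0,0,0],[0,0,0,0]]]' 10| grep -E 'open|grasp|pos'
python3 -m handwheel '[[[0,0,0,0],[0,0,0,0],[0,0,0,0]]]' 8.6| grep -E 'open|grasp'
python3 -m handwheel '[[[0,0,0,0],[0,0,0,0],[0,0,0,0]]]' 8.1| grep -E 'open|grasp'
python3 -m handwheel '[[[0,0,0,0],[0,0,0,0],[0,0,0,0]]]' 7.8| grep -E 'open|grasp|pos'
```

```text
eef_pos: [0.4341, 0.2424, 0.1372]
wrist_force: [-0.2, 1.1, 1.0]
grasp_force: 0.0
eef_pos: [0.4332, 0.243, 0.137]
wrist_force: [0.6, -1.1, 0.1]
opening: 0.166
grasp_force: 0.0
eef_pos: [0.4329, 0.2429, 0.1365]
opening: 0.118
grasp_force: 0.1
opening: 0.103
grasp_force: 0.1
opening: 0.097
grasp_force: 0.5
eef_pos: [0.4328, 0.2428, 0.1364]
opening: 0.089
grasp_force: 4.6
```

```bash
python3 -m handwheel '[[[0,0,0,0],[0,0,0,0],[0,0,-0.05,0],[0,0,-0.15,0],[0,0,-0.3,0],[0,0,-0.5,0],[0,0,-0.7,0],[0,0,-0.82,0],[0,0,-0.82,0]]]' 7.6| grep -E 'pos|force|open'
python3 -m handwheel '[[[-0.06,0.06,0,0],[-0.18,0.17,0,0],[-0.3,0.28,0,0],[-0.384,0.348,0,0],[-0.384,0.348,0.1,0],[-0.384,0.348,0.22,0],[-0.384,0.348,0.35,0],[-0.384,0.348,0.433,0],[-0.384,0.348,0.433,0],[-0.384,0.348,0.433,0]]]' | grep -E 'pos|force|open'
python3 -c "
from h import *
go(.6071,.1751,.2130,3)"
```

```text
eef_pos: [0.4341, 0.2432, 0.3032]
wrist_force: [-0.3, 0.3, -2.1]
opening: 0.09
grasp_force: 9.3
eef_pos: [0.5071, 0.1698, 0.2147]
wrist_force: [0.8, 0.2, -0.9]
opening: 0.096
grasp_force: 9.3
t26.7 p [0.5071 0.1698 0.2147] ya 3.0 tilt 0.001 F [ 0.8  0.2 -0.9] open 8.2 g 9.3 q6 0.05
twist 0.000 now [-0.     0.501  0.009] after [0.    0.501 0.009]
```

```bash
python3 -m handwheel '[[[0,0.1,0,0],[0,0.2,0,0],[0,0.27,0,0],[0,0.27,0,0]]]' | grep -E 'pos|force'
python3 -m handwheel '[[[0,0.08,0,0],[0,0.16,0,0],[0,0.235,0,0],[0,0.235,0,0],[0,0.235,0,0]]]' | grep -E 'pos|force|open'
python3 -m handwheel '[[[0,0,0.03,0],[0,0,0.055,0],[0,0,0.06,0],[0,0,0.06,0]]]' | grep -E 'pos|force|open'
python3 -m handwheel '[[[0,0,0.01,0],[0,0,0.01,0],[0,0,0.01,0]]]' | grep -E 'pos|force|open'
```

```text
eef_pos: [0.5613, 0.1727, 0.2145]
wrist_force: [-1.0, 0.3, -0.2]
grasp_force: 9.3
eef_pos: [0.6065, 0.1753, 0.2138]
wrist_force: [-0.5, 0.5, -0.1]
opening: 0.095
grasp_force: 9.3
eef_pos: [0.6072, 0.1752, 0.2017]
wrist_force: [0.1, 0.7, -0.2]
opening: 0.089
grasp_force: 9.3
eef_pos: [0.6074, 0.1752, 0.1999]
wrist_force: [0.3, -0.4, -0.6]
opening: 0.093
grasp_force: 9.3
```

```bash
python3 -m handwheel '[[[0,0,0.008,0],[0,0,0.008,0],[0,0,0.008,0]]]' | grep -E 'pos|force'
python3 -m handwheel '[[[0,0,0.006,0],[0,0,0.006,0],[0,0,0.006,0]]]' | grep -E 'pos|force'
python3 -c "
from h import *
go(.6071,.1751,.1985,3)"
```

```text
eef_pos: [0.6074, 0.1752, 0.1983]
wrist_force: [0.4, -0.4, -1.1]
grasp_force: 9.4
eef_pos: [0.6075, 0.1752, 0.1981]
wrist_force: [-3.0, -0.3, 6.0]
grasp_force: 10.2
t29.4 p [0.6075 0.1752 0.1981] ya 3.0 tilt 0.001 F [-3.  -0.3  6. ] open 7.6 g 10.2 q6 0.04
twist 0.000 now [-0.001 -0.002 -0.002] after [-0.001 -0.002 -0.002]
```

```bash
python3 -m handwheel '[[[0,0,0,0],[0,0,0,0],[0,0,0,0]]]' 10| grep -E 'pos|force|open'
python3 -m handwheel '[[[0,0,0,0],[0,0,0,0],[0,0,-0.1,0],[0,0,-0.3,0],[0,0,-0.5,0],[0,0,-0.7,0],[0,0,-0.7,0]]]' 16| grep -E 'pos|force|open'
python3 -m handwheel '[[[0.2,-0.2,0,0.1],[0.4,-0.4,0,0.2],[0.65,-0.6,0,0.3],[0.894,-0.79,0,0.349],[0.894,-0.79,0,0.349],[0.894,-0.79,0,0.349]]]' 30| grep -E 'pos|force'
python3 - <<'E'
from h import *
go(.4405,.3455,.1365,-27)
for n in('top','side'):
    c=snap(n,n+'8');print(n);plates(c)
    P=pts(c);m=(P[...,2]>.19)&(P[...,2]<.225)&(abs(P[...,0]-.607)<.03)&(abs(P[...,1]-.175)<.035)
    q=P[m]*1000;print(len(q),q.mean(0).round(),q.min(0).round(),q.max(0).round())
    h=cv2.cvtColor(c['color'],cv2.COLOR_RGB2HSV);blob(P,(h[...,0]>165)&(h[...,1]>40)&(h[...,1]<140)&(P[...,2]>.03)&(P[...,2]<.06)&(abs(P[...,0]-.44)<.05)&(abs(P[...,1]-.345)<.06),'caps',3)
E
```

```text
eef_pos: [0.6073, 0.1752, 0.1968]
wrist_force: [0.3, -0.2, -0.1]
opening: 0.113
grasp_force: 0.0
eef_pos: [0.6093, 0.1754, 0.3437]
wrist_force: [-0.4, 0.0, 0.7]
opening: 0.191
grasp_force: 0.0
eef_pos: [0.44, 0.3454, 0.3372]
wrist_force: [1.3, -1.1, 0.7]
grasp_force: 0.0
t31.4 p [0.44   0.3454 0.3372] ya -26.9 tilt 0.000 F [ 1.3 -1.1  0.7] open 29.9 g 0.0 q6 0.92
twist 0.002 now [0.002 0.002 1.004] after [0.002 0.002 1.004]
top
plate px [146. 188.] 41 c [439. 347.] wh [44.  8.] line 61 ztop 155
49 [604. 171. 206.] [598. 146. 194.] [637. 206. 221.]
caps px [154. 185.] n 33 mean [456. 340.  48.] lo [442. 316.  37.] hi [467. 363.  54.] rect [456. 339.  52.  11.  65.]
caps px [149. 194.] n 36 mean [424. 355.  47.] lo [412. 331.  35.] hi [437. 381.  56.] rect [424. 355.  53.  10.  65.]
side
plate px [224. 156.] 34 c [442. 345.] wh [47.  8.] line 64 ztop 154
55 [607. 167. 203.] [578. 143. 190.] [616. 194. 217.]
caps px [222. 171.] n 26 mean [425. 348.  48.] lo [413. 325.  41.] hi [441. 376.  53.] rect [426. 350.  56.  13.  68.]
caps px [230. 171.] n 24 mean [456. 331.  48.] lo [442. 315.  40.] hi [471. 358.  52.] rect [457. 335.  48.  13.  69.]
```

```bash
python3 -m handwheel '[[[0,0,0.25,-0.02],[0,0,0.5,-0.02],[0,0,0.75,-0.02],[0,0,0.9,-0.02],[0,0,1,-0.02],[0,0,1,-0.02],[0,0,1,-0.02]]]' 30| grep -E 'pos|force'
python3 -m handwheel '[[[0,0,0,0],[0,0,0,0],[0,0,0,0]]]' 14| grep -E 'open|force|pos'
python3 -m handwheel '[[[0,0,0,0],[0,0,0,0],[0,0,0,0]]]' 10| grep -E 'open|grasp|pos'
python3 -m handwheel '[[[0,0,0,0],[0,0,0,0],[0,0,0,0]]]' 8.6| grep -E 'open|grasp'
python3 -m handwheel '[[[0,0,0,0],[0,0,0,0],[0,0,0,0]]]' 8.1| grep -E 'open|grasp'
python3 -m handwheel '[[[0,0,0,0],[0,0,0,0],[0,0,0,0]]]' 7.8| grep -E 'open|grasp|pos'
```

```text
eef_pos: [0.4413, 0.345, 0.138]
wrist_force: [-0.7, 0.5, -0.5]
grasp_force: 0.0
eef_pos: [0.4403, 0.3455, 0.1376]
wrist_force: [0.6, 0.3, -0.9]
opening: 0.165
grasp_force: 0.0
eef_pos: [0.4401, 0.3454, 0.1371]
opening: 0.118
grasp_force: 0.2
opening: 0.102
grasp_force: 0.2
opening: 0.098
grasp_force: 0.5
eef_pos: [0.44, 0.3454, 0.137]
opening: 0.093
grasp_force: 4.6
```

```bash
python3 -m handwheel '[[[0,0,0,0],[0,0,0,0],[0,0,-0.05,0],[0,0,-0.15,0],[0,0,-0.3,0],[0,0,-0.5,0],[0,0,-0.7,0],[0,0,-0.82,0],[0,0,-0.82,0]]]' 7.6| grep -E 'pos|force|open'
python3 -c "
from h import *
go(.5013,.2647,.2135,3)"
```

```text
eef_pos: [0.4412, 0.346, 0.304]
wrist_force: [-0.7, -0.8, -2.1]
opening: 0.087
grasp_force: 9.1
t35.4 p [0.4412 0.346  0.304 ] ya -25.2 tilt 0.005 F [-0.7 -0.8 -2.1] open 7.4 g 9.1 q6 0.89
twist -0.329 now [-0.241  0.444  0.453] after [-0.422  0.277  0.453]
```

```bash
python3 -m handwheel '[[[-0.03,0.06,0,-0.05],[-0.1,0.18,0,-0.13],[-0.17,0.32,0,-0.22],[-0.22,0.41,0,-0.3],[-0.243,0.444,0,-0.329],[-0.243,0.444,0.15,-0.329],[-0.243,0.444,0.3,-0.329],[-0.243,0.444,0.437,-0.329],[-0.243,0.444,0.437,-0.329],[-0.243,0.444,0.437,-0.329]]]' | grep -E 'pos|force|open'
python3 -c "
from h import *
go(.6022,.2699,.2135,3)
for n in('top','side'):
    c=snap(n,n+'9');P=pts(c)
    for a in ((.61,.08),(.607,.175),(.50,.264)):
        h=cv2.cvtColor(c['color'],cv2.COLOR_RGB2HSV);m=(h[...,0]>165)&(h[...,1]>40)&(h[...,1]<150)&(abs(P[...,0]-a[0])<.05)&(abs(P[...,1]-a[1])<.045)
        q=P[m]*1000;print(n,a,len(q),q.min(0).round() if len(q) else 0,q.max(0).round() if len(q) else 0)"
```

```text
eef_pos: [0.4999, 0.2636, 0.214]
wrist_force: [0.4, -0.1, -1.6]
opening: 0.091
grasp_force: 9.1
t36.7 p [0.4999 0.2636 0.214 ] ya 3.0 tilt 0.000 F [ 0.4 -0.1 -1.6] open 7.8 g 9.1 q6 0.22
twist 0.000 now [0.004 0.513 0.003] after [0.005 0.513 0.003]
top (0.61, 0.08) 32 [583.  53. 105.] [629. 100. 187.]
top (0.607, 0.175) 37 [579. 149.  17.] [652. 199. 120.]
top (0.5, 0.264) 29 [476. 239. 114.] [520. 261. 132.]
side (0.61, 0.08) 33 [589.  52.  98.] [636.  99. 114.]
side (0.607, 0.175) 28 [581. 152.  99.] [633. 202. 117.]
side (0.5, 0.264) 43 [467. 235. 117.] [535. 283. 276.]
```

```bash
python3 -m handwheel '[[[0.02,0,0,0],[0.022,0.1,0,0],[0.022,0.2,0,0],[0.022,0.27,0,0],[0.022,0.27,0,0]]]' | grep -E 'pos|force'
python3 -m handwheel '[[[0,0.08,0,0],[0,0.16,0,0],[0,0.235,0,0],[0,0.24,0,0],[0,0.24,0,0]]]' | grep -E 'pos|force|open'
python3 -m handwheel '[[[0,0,0.03,0],[0,0,0.055,0],[0,0,0.06,0],[0,0,0.06,0]]]' | grep -E 'pos|force|open'
python3 -m handwheel '[[[0,0,0.01,0],[0,0,0.01,0],[0,0,0.01,0]]]' | grep -E 'pos|force|open'
```

```text
eef_pos: [0.5541, 0.2708, 0.2138]
wrist_force: [-0.1, 0.2, -1.9]
grasp_force: 9.2
eef_pos: [0.6005, 0.2734, 0.2135]
wrist_force: [0.1, 0.2, -1.7]
opening: 0.094
grasp_force: 9.2
eef_pos: [0.6012, 0.2733, 0.2015]
wrist_force: [0.6, 0.1, -1.5]
opening: 0.094
grasp_force: 9.2
eef_pos: [0.6014, 0.2734, 0.1997]
wrist_force: [-0.2, 0.7, -0.3]
opening: 0.091
grasp_force: 9.2
```

```bash
python3 -m handwheel '[[[0,0,0.006,0],[0,0,0.006,0],[0,0,0.006,0]]]' | grep -E 'pos|force'
python3 -m handwheel '[[[0,0,0.006,0],[0,0,0.006,0],[0,0,0.006,0]]]' | grep -E 'pos|force'
```

```text
eef_pos: [0.6015, 0.2734, 0.1988]
wrist_force: [-0.4, 0.3, 0.5]
grasp_force: 9.5
eef_pos: [0.6016, 0.2734, 0.1987]
wrist_force: [-1.7, -1.8, 6.3]
grasp_force: 10.3
```

```bash
python3 -m handwheel '[[[0,0,0,0],[0,0,0,0],[0,0,0,0]]]' 10| grep -E 'pos|force|open'
python3 -m handwheel '[[[0,0,0,0],[0,0,0,0],[0,0,-0.1,0],[0,0,-0.3,0],[0,0,-0.5,0],[0,0,-0.7,0],[0,0,-0.7,0]]]' 16| grep -E 'pos|force|open'
python3 -m handwheel '[[[-0.2,-0.1,0,0],[-0.45,-0.3,0,0],[-0.7,-0.4,0,0],[-0.95,-0.5,0,0],[-0.95,-0.5,0,0]]]' 50| grep -E 'pos|force'
python3 -m handwheel '[[[-0.2,-0.1,0,0],[-0.45,-0.3,0,0],[-0.7,-0.4,0,0],[-0.95,-0.4,0,0],[-0.95,-0.4,0,0]]]' | grep -E 'pos|force'
python3 - <<'E'
from h import *
c=snap('side','side10');t=snap('top','top10')
a=cv2.resize(c['color'][110:260,200:380,::-1],(480,400),interpolation=cv2.INTER_CUBIC)
b=cv2.resize(t['color'][110:210,130:340,::-1],(800,381)[:1]+(381,),interpolation=cv2.INTER_CUBIC) if 0 else cv2.resize(t['color'][115:215,140:220,::-1],(320,400),interpolation=cv2.INTER_CUBIC)
cv2.imwrite('pics/cr10.png',np.hstack([a,b]))
go(.5773,-.247,.33,93)
E
```

```text
eef_pos: [0.6012, 0.2733, 0.197]
wrist_force: [-0.3, 0.8, 0.2]
opening: 0.119
grasp_force: 0.0
eef_pos: [0.6032, 0.2739, 0.3442]
wrist_force: [0.0, 0.7, -0.4]
opening: 0.186
grasp_force: 0.0
eef_pos: [0.5106, 0.0755, 0.3376]
wrist_force: [1.2, 0.8, 0.1]
grasp_force: 0.0
eef_pos: [0.4417, -0.1179, 0.3373]
wrist_force: [0.4, -0.6, 0.4]
grasp_force: 0.0
t42.2 p [ 0.4419 -0.1153  0.3372] ya 3.0 tilt 0.001 F [-0.2  1.2  0.1] open 50.1 g 0.0 q6 -0.57
twist 1.047 now [-0.693  0.642  0.035] after [0.642 0.693 0.035]
```

View pics/cr10.png

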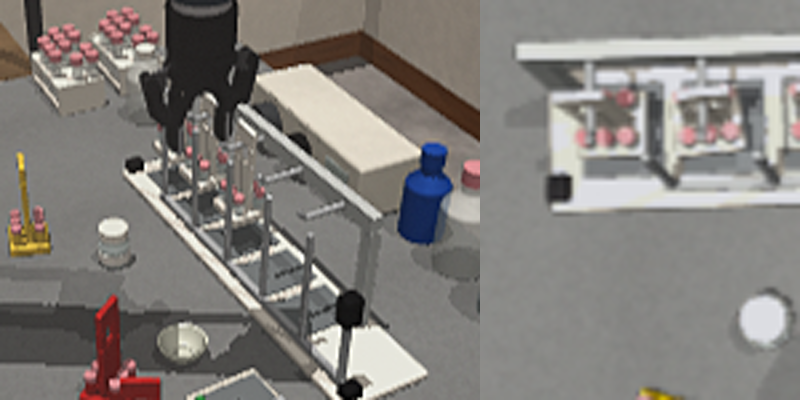

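```bash
python3 -m handwheel '[[[-0.1,0.1,0,0.12],[-0.2,0.2,0,0.24],[-0.3,0.3,0,0.36],[-0.4,0.4,0,0.48],[-0.5,0.5,0,0.6],[-0.6,0.6,0,0.72],[-0.693,0.642,0,0.84],[-0.693,0.642,0,0.96],[-0.693,0.642,0,1],[-0.693,0.642,0,1]]]' 50| grep -E 'pos|force'
python3 - <<'E'
from h import *
go(.5773,-.247,.134,93)
for n in('top','side'):
    c=snap(n,n+'11');P=pts(c);h=cv2.cvtColor(c['color'],cv2.COLOR_RGB2HSV)
    for a in ((.612,.08),(.607,.175),(.602,.27)):
        near=(abs(P[...,0]-a[0])<.05)&(abs(P[...,1]-a[1])<.045)
        m=(h[...,0]>165)&(h[...,1]>40)&(h[...,1]<150)&near&(P[...,2]>.08)&(P[...,2]<.14); q=P[m]*1000
        m2=near&(P[...,2]>.198)&(P[...,2]<.23);r=P[m2]*1000
        print(n,a,'caps',q.min(0).round(),q.max(0).round(),'plate',r.min(0).round(),r.max(0).round())
    m=(c['color'].max(-1)<70)&(P[...,2]>.13)&(P[...,2]<.175)&(P[...,0]>.53)&(P[...,0]<.62)&(P[...,1]<-.18)&(P[...,1]>-.3);q=P[m]*1000
    print('grip',len(q),q.min(0).round() if len(q) else 0,q.max(0).round() if len(q) else 0)
E
```

```text
eef_pos: [0.578, -0.2451, 0.3371]
wrist_force: [0.1, -0.3, -0.3]
grasp_force: 0.0
t43.5 p [ 0.578  -0.2451  0.3371] ya -82.7 tilt 0.001 F [ 0.1 -0.3 -0.3] open 49.9 g 0.0 q6 0.85
twist 0.050 now [-0.005  0.01   1.015] after [-0.004  0.01   1.015]
top (0.612, 0.08) caps [585.  54. 100.] [600. 103. 119.] plate [605.  48. 198.] [656. 125. 220.]
top (0.607, 0.175) caps [579. 152.  97.] [631. 200. 116.] plate [597. 131. 198.] [654. 208. 218.]
top (0.602, 0.27) caps [577. 245.  99.] [625. 294. 116.] plate [593. 229. 198.] [645. 302. 217.]
grip 62 [ 562. -256.  133.] [ 587. -232.  164.]
side (0.612, 0.08) caps [588.  51. 101.] [638.  97. 115.] plate [607.  40. 198.] [657. 118. 217.]
side (0.607, 0.175) caps [583. 149. 101.] [635. 196. 114.] plate [601. 143. 198.] [655. 213. 217.]
side (0.602, 0.27) caps [577. 242. 100.] [625. 295. 116.] plate [596. 228. 198.] [649. 310. 216.]
grip 104 [ 565. -259.  130.] [ 593. -238.  164.]
```

```bash
python3 -m handwheel '[[[-0.005,0.01,0.2,0.05],[-0.005,0.01,0.5,0.05],[-0.005,0.01,0.8,0.05],[-0.005,0.01,1,0.05],[-0.005,0.01,1,0.05],[-0.005,0.01,1,0.05]]]' 50 | grep -E 'pos|force'
python3 -m handwheel '[[[0,0,0,0],[0,0,0,0],[0,0,0,0],[0,0,0,0]]]' 20 | grep -E 'pos|open|force'
python3 -m handwheel '[[[0,-0.04,0,0],[0,-0.09,0,0],[0,-0.14,0,0],[0,-0.19,0,0],[0,-0.22,0,0],[0,-0.22,0,0]]]' | grep -E 'pos|force'
python3 -m handwheel '[[[0,-0.01,0,0],[0,-0.01,0,0],[0,-0.01,0,0]]]' | grep -E 'pos|force'
python3 -m handwheel '[[[0,-0.01,0,0],[0,-0.01,0,0],[0,-0.01,0,0]]]' | grep -E 'pos|force'
```

```text
eef_pos: [0.5778, -0.2497, 0.1394]
wrist_force: [0.7, 0.4, 0.6]
grasp_force: 0.0
eef_pos: [0.5779, -0.2468, 0.1406]
wrist_force: [-2.0, 12.2, 10.4]
opening: 0.27
grasp_force: 60.8
eef_pos: [0.5758, -0.2055, 0.1407]
wrist_force: [-1.3, 2.2, 9.1]
grasp_force: 60.7
eef_pos: [0.5757, -0.2043, 0.1407]
wrist_force: [-2.1, -0.6, 8.3]
grasp_force: 60.6
eef_pos: [0.5756, -0.2024, 0.1407]
wrist_force: [-2.6, -0.7, 8.2]
grasp_force: 60.6
```

```bash
python3 -m handwheel '[[[0,-0.01,0,0],[0,-0.01,0,0],[0,-0.01,0,0]]]' | grep -E 'pos|force'
python3 -m handwheel '[[[0,-0.01,0,0],[0,-0.01,0,0],[0,-0.01,0,0]]]' | grep -E 'pos|force'
python3 -m handwheel '[[[0,-0.01,0,0],[0,-0.01,0,0],[0,-0.01,0,0]]]' | grep -E 'pos|force'
```

```text
eef_pos: [0.5755, -0.2004, 0.1407]
wrist_force: [-2.3, -0.7, 8.3]
grasp_force: 60.6
eef_pos: [0.5755, -0.1993, 0.1407]
wrist_force: [-1.8, -4.2, 6.8]
grasp_force: 60.4
eef_pos: [0.5755, -0.1992, 0.1408]
wrist_force: [-0.9, -11.3, 4.3]
grasp_force: 60.2
```

```bash
python3 -m handwheel '[[[0,0.01,0,0],[0,0.01,0,0],[0,0.01,0,0],[0,0.01,-0.2,0],[0,0.01,-0.5,0],[0,0.01,-0.8,0],[0,0.01,-0.9,0],[0,0.01,-0.9,0]]]' 50 | grep -E 'pos|force'
python3 - <<'E'
from h import *
np.set_printoptions(precision=1,suppress=True,linewidth=200)
for t in('top0','side0'):
    c=load(t);P=pts(c);C=c['color'].astype(int);x,y,z=[P[...,i]*1000 for i in range(3)]
    box=(z>42)&(z<58)&(x>350)&(x<520)&(y<-180)&(y>-440)
    r=cv2.minAreaRect(P[box][:,:2].astype(np.float32)*1000);print(t,'box',r,np.median(z[box]))
    dark=box&(C.max(-1)<60);q=(P[dark][:,:2]*1000).astype(np.float32)
    vx,vy,x0,y0=cv2.fitLine(q,cv2.DIST_HUBER,0,.01,.01).ravel();print('track dir',np.degrees(np.arctan2(vy,vx))%180,x0,y0,len(q),q[:,1].min(),q[:,1].max())
    cl=(C.min(-1)>165)&(x>445)&(x<475)&(y>-310)&(y<-240)&(z>45)&(z<65)
    blob(P,cl,'clip',2)
    u,v=map(int,proj(c,[.44,-.30,.05]));cv2.imwrite('pics/f_%s.png'%t,cv2.resize(c['color'][v-25:v+25,u-33:u+33,::-1],(396,300),interpolation=cv2.INTER_CUBIC));print(u-33,v-25)
cv2.imwrite('pics/f.png',np.hstack([cv2.imread('pics/f_top0.png'),cv2.imread('pics/f_side0.png')]))
E
```

```text
eef_pos: [0.5749, -0.1975, 0.3195]
wrist_force: [-0.7, 1.0, -0.2]
grasp_force: 0.0
top0 box ((432.43988037109375, -309.2774963378906), (100.03351593017578, 210.48646545410156), 4.8597636222839355) 50.074779911595925
track dir 94.45997 433.75024 -309.32697 27 -372.2969 -252.51466
clip px [315. 184.] n 7 mean [ 473. -251.   49.] lo [ 472. -262.   47.] hi [ 473. -240.   52.] rect [ 473. -251.    0.   22.    2.]
clip px [321. 186.] n 13 mean [ 467. -273.   56.] lo [ 462. -279.   51.] hi [ 473. -268.   62.] rect [ 467. -274.   11.   11.    4.]
295 168
side0 box ((436.6862487792969, -312.30419921875), (101.38898468017578, 210.90228271484375), 4.540315628051758) 51.975956357798836
track dir 94.47902 436.5884 -310.31738 62 -375.07684 -247.76593
clip px [304. 260.] n 7 mean [ 470. -274.   58.] lo [ 463. -276.   56.] hi [ 475. -269.   59.] rect [ 470. -275.   14.    6.   31.]
266 245
```

View pics/f.png

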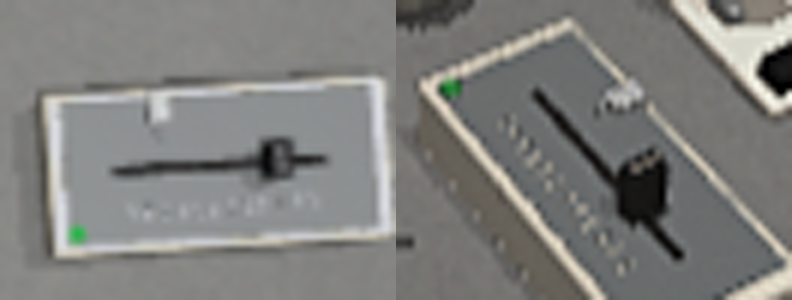

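Run:
```python
from h import *
for t,(u0,v0) in(('top0',(316,181)),('side0',(295,253))):
    c=load(t);g=c['color'].astype(float).min(-1);w=g[v0:v0+10,u0:u0+14]
    np.set_printoptions(linewidth=200);print(t,(u0,v0));print(w.astype(int))
go(.4365,-.342,.068,94.6)
```

```text
top0 (316, 181)
[[123 121 120 122 123 124  97  84  82  84  86  86  88  93]
 [107 111 115 111 113 117 121 127 127 132 137 139 143 146]
 [165 172 179 164 184 195 201 199 200 201 201 201 201 191]
 [176 170 171 155 191 206 195 156 137 141 141 141 142 141]
 [142 142 142 127 186 207 194 157 141 141 141 141 141 141]
 [143 142 142 106 183 208 209 166 142 142 141 141 141 141]
 [143 142 142 100 178 198 199 162 142 142 142 141 141 142]
 [142 142 142 120 159 157 154 147 142 142 143 142 142 141]
 [142 142 142 142 128 134 140 143 142 142 142 142 141 141]
 [143 143 142 142 131 132 140 142 142 141 142 142 142 142]]
side0 (295, 253)
[[106 105 101 134 163 115 113 113 112 113 114 114 115 114]
 [106 105 105  99 150 159 112 111 113 114 115 116 115 113]
 [107 107 105 103  96 148 157 108 112 114 113 114 115 113]
 [106 106 107 105 100  97 147 171 107 109 112 113 115 115]
 [106 106 106 107 106 101  96 157 164 104 107 111 117 114]
 [106 106 106 107 107 105 100  90 153 150 158 113 111 114]
 [107 106 106 105 106 103  98 115 135 173 179 152 112 113]
 [106 107 107 106 104  96 160 155 169 169 173 193 124 115]
 [107 105 106 108 105 121 145 183 178 192 147 146 104 111]
 [106 108 106 107  97 134  53 143 133 162  82  85  93 142]]
t48.5 p [ 0.5749 -0.1975  0.3195] ya -87.2 tilt 0.004 F [-0.7  1.  -0.2] open 50.0 g 0.0 q6 1.00
twist -0.021 now [-0.731  0.685  1.257] after [-0.752  0.662  1.257]
```

```bash
python3 -m handwheel '[[[-0.2,0.2,0,-0.021],[-0.4,0.4,0,-0.021],[-0.6,0.6,0,-0.021],[-0.731,0.685,0,-0.021],[-0.731,0.685,0.25,-0.021],[-0.731,0.685,0.5,-0.021],[-0.731,0.685,0.75,-0.021],[-0.731,0.685,0.95,-0.021],[-0.731,0.685,0.95,-0.021],[-0.731,0.685,0.95,-0.021]]]' 45 | grep -E 'pos|force'
python3 - <<'E'
from h import *
go(.4365,-.342,.068,94.6)
c=load('top0');a=ray(c,321.25,186.5,.056);b=ray(c,341,194.3,.086);y=np.array([-.0802,.9968,0]);print(a,b,'dy',(a-b)@y)
c=load('side0');P=pts(c);m=(P[...,2]>.079)&(P[...,2]<.093)&(c['color'].max(-1)<110)&(abs(P[...,0]-.438)<.03)&(abs(P[...,1]+.343)<.03);b=P[m];print(b.mean(0),len(b),(b@y).min(),(b@y).max())
E
```

```text
eef_pos: [0.4349, -0.3415, 0.1278]
wrist_force: [-0.0, 0.3, -0.7]
grasp_force: 0.0
t49.7 p [ 0.4349 -0.3415  0.1278] ya -85.4 tilt 0.000 F [-0.   0.3 -0.7] open 44.9 g 0.0 q6 0.61
twist 0.000 now [0.008 0.003 0.299] after [0.008 0.003 0.299]
[ 0.46345852 -0.27314847  0.056     ] [ 0.43454922 -0.33946153  0.086     ] dy 0.06378232577750548
[ 0.43740671 -0.34423243  0.08550299] 40 -0.38476683183483706 -0.3701096175188445
```

```bash
python3 -m handwheel '[[[0,0,0.12,0],[0,0,0.25,0],[0,0,0.299,0],[0,0,0.299,0],[0,0,0.299,0]]]' 45 | grep -E 'pos|force'
python3 -m handwheel '[[[0,0,0,0],[0,0,0,0],[0,0,0,0],[0,0,0,0]]]' 12.5 | grep -E 'pos|open|force'
python3 -m handwheel '[[[0,-0.05,0,0],[0,-0.1,0,0],[0,-0.17,0,0],[0,-0.24,0,0],[0,-0.3,0,0],[0,-0.325,0,0],[0,-0.325,0,0],[0,-0.325,0,0]]]' | grep -E 'pos|open|force'
python3 -m handwheel '[[[0,0,0,0],[0,0,0,0],[0,0,0,0],[0,0,-0.2,0],[0,0,-0.5,0],[0,0,-0.8,0],[0.3,0,-1,0],[0.6,0,-1,0],[1,0,-1,0],[1,0,-1,0]]]' 40 | grep -E 'pos|force'
python3 - <<'E'
from h import *
for n in('top','side'):
    c=snap(n,n+'12');u,v=map(int,proj(c,[.44,-.28,.06]));cv2.imwrite('pics/g_%s.png'%n,cv2.resize(c['color'][v-18:v+18,u-24:u+24,::-1],(400,300),interpolation=cv2.INTER_NEAREST));print(u-24,v-18)
    P=pts(c);y=np.array([-.0802,.9968,0]);m=(P[...,2]>.076)&(P[...,2]<.096)&(c['color'].max(-1)<110)&(abs(P[...,0]-.438)<.03)&(abs(P[...,1]+.28)<.04);b=P[m];print(n,b.mean(0).round(4),len(b),(b@y).min(),(b@y).max())
cv2.imwrite('pics/g.png',np.hstack([cv2.imread('pics/g_top.png'),cv2.imread('pics/g_side.png')]))
E
```

```text
eef_pos: [0.4354, -0.3423, 0.069]
wrist_force: [-0.8, -0.1, 0.6]
grasp_force: 0.0
eef_pos: [0.4351, -0.3419, 0.0684]
wrist_force: [-1.4, 1.2, 5.0]
opening: 0.156
grasp_force: 37.7
eef_pos: [0.4295, -0.2761, 0.0683]
wrist_force: [-3.0, 1.8, 10.5]
opening: 0.153
grasp_force: 38.9
eef_pos: [0.6313, -0.2594, 0.2663]
wrist_force: [-0.6, -0.0, -0.7]
grasp_force: 0.0
299 174
top [ 0.4291 -0.273   0.087 ] 22 -0.3132599671689893 -0.30064033603497237
272 246
side [ 0.4326 -0.2784  0.0847] 35 -0.31805930979512914 -0.30285669635870666
```

View pics/g.png

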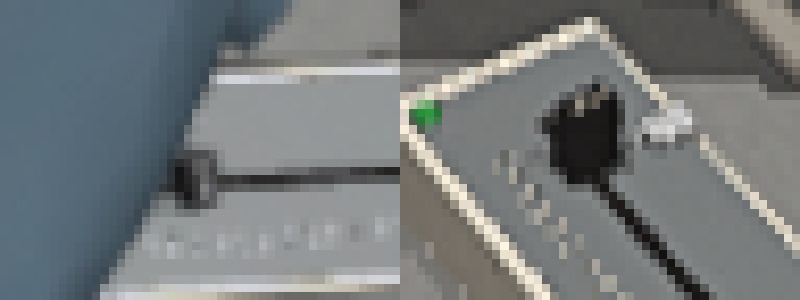

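```bash
python3 -m handwheel '[[[0,0,-0.3,0],[-0.2,-0.2,-0.4,0],[-0.4,-0.5,-0.4,0],[-0.6,-0.75,-0.4,0],[-0.8,-1,-0.4,0],[-0.8,-1,-0.4,0]]]' | grep -E 'pos|force'
python3 -m handwheel '[[[0,-0.3,0,0],[0,-0.6,0,0],[0,-1,0,0],[0,-1,0,0],[0,-1,0,0]]]' | grep -E 'pos|force'
python3 - <<'E'
from h import *
np.set_printoptions(linewidth=200)
y=np.array([-.0802,.9968,0])
for n in('top','side'):
    c=snap(n,n+'13');g=c['color'].astype(int)
    P=pts(c);m=(P[...,2]>.076)&(P[...,2]<.096)&(g.max(-1)<110)&(abs(P[...,0]-.438)<.03)&(abs(P[...,1]+.28)<.04);b=P[m];print(n,b.mean(0).round(4),len(b),(b@y).min(),(b@y).max())
    if n=='top': print((311,182));print(g.min(-1)[182:202,311:331])
    else: print((288,250));print(g.min(-1)[250:274,284:312])
E
```

```text
eef_pos: [0.4504, -0.072, 0.3475]
wrist_force: [1.2, -1.0, -0.5]
grasp_force: 0.0
eef_pos: [0.4371, 0.1258, 0.3473]
wrist_force: [0.6, -1.5, -0.3]
grasp_force: 0.0
top [ 0.4292 -0.2734  0.0846] 22 -0.3136432536428867 -0.3011289164065868
(311, 182)
[[ 87  91  95 100 102 109 113 118 113 116 119 125 129 130 134 139 140 145 149 153]
 [140 146 147 151 156 168 174 182 168 186 198 205 203 204 204 204 204 204 194 188]
 [205 205 194 189 189 179 174 173 158 193 210 198 158 140 143 144 144 144 143 144]
 [144 145 144 144 144 145 144 145 129 189 210 197 159 143 143 144 143 144 143 145]
 [145 144 144 145 145 144 144 145 107 186 212 213 169 144 143 143 144 143 144 143]
 [146 145 145 145 144 145 145 145 102 182 202 201 165 145 144 144 144 144 143 143]
 [145 146 144 144 145 145 144 144 122 162 160 156 149 144 145 145 143 143 144 143]
 [145 145 146 146 145 145 144 144 145 130 136 144 145 145 145 144 145 144 144 144]
 [146 146 145 146 146 145 145 144 145 133 135 142 145 145 144 144 144 145 144 145]
 [146 146 145 145 145 146 146 145 144 136 121 126 131 135 143 144 144 145 145 145]
 [146 145 145 145 146 
[... 2955 characters left out ...]
  99 150]
 [106 102 105 142  80 107 113 109  83  87  95  52  20  84 117 112 109 109 108 108 109 108 109 108 109 107 105  98]
 [107 107 124 133  83 105 109 112 112 115 118  98  48  26  81 115 112 110 108 108 109 107 108 108 108 109 108 105]
 [108 106 122 101 103 141 110 108 109 110 110 117  98  27  23  79 115 110 110 109 109 109 107 108 108 108 109 108]
 [107 107 104 122 141 131 106 106 107 108 110 113 116  89  26  24  90 115 111 108 108 108 108 109 108 110 108 109]
 [102 106 108 122 138 100 103 141 108 107 107 109 111 117  88  19  40  91 115 111 109 109 108 108 107 108 109 108]
 [ 94 100 106 106 104 113 124 130 107 107 107 109 109 110 119  62  18  39  89 115 111 109 107 110 109 108 108 107]]
```

Run:
```python
from h import *
y=np.array([-.0802,.9968,0])
for t,f,k in(('top13',(322.8,195.7),(321.3,186.5)),('side13',(294.8,257),(303.7,260.3))):
    c=load(t)
    a=ray(c,*f,.086);b=ray(c,*k,.056);print(t,a.round(4),b.round(4),'fader-clip %.4f'%((a-b)@y))
```

```text
top13 [ 0.4281 -0.2744  0.086 ] [ 0.4635 -0.2733  0.056 ] fader-clip 0.0017
side13 [ 0.4376 -0.2734  0.086 ] [ 0.4715 -0.2728  0.056 ] fader-clip 0.0021
```

```bash
python3 -m handwheel '[[[0,0.3,0,0],[-0.05,0.6,0,0],[-0.1,1,0,0],[-0.1,1,0,0],[-0.1,1,0,0]]]' 45| grep -E 'pos|force'
python3 -m handwheel '[[[0,0.3,0,0],[-0.05,0.6,0,0],[-0.1,1,0,0],[-0.1,1,0.2,0],[-0.1,1,0.5,0],[-0.1,1,0.75,0],[-0.1,1,0.9,0],[-0.1,1,0.9,0]]]' | grep -E 'pos|force'
python3 -c "
from h import *
go(.4295,-.2761,.069,94.6)"
```

```text
eef_pos: [0.4329, -0.0784, 0.3473]
wrist_force: [-0.0, 0.3, 0.3]
grasp_force: 0.0
eef_pos: [0.4281, -0.2748, 0.165]
wrist_force: [0.2, -0.8, 0.9]
grasp_force: 0.0
t56.3 p [ 0.4281 -0.2748  0.165 ] ya -85.4 tilt 0.006 F [ 0.2 -0.8  0.9] open 45.0 g 0.0 q6 0.69
twist 0.000 now [0.008 0.009 0.48 ] after [0.008 0.009 0.48 ]
```

```bash
python3 -m handwheel '[[[0.008,0.004,0.15,0],[0.008,0.004,0.3,0],[0.008,0.004,0.43,0],[0.008,0.004,0.48,0],[0.008,0.004,0.48,0],[0.008,0.004,0.48,0]]]' 45| grep -E 'pos|force'
python3 -m handwheel '[[[0,0,0,0],[0,0,0,0],[0,0,0,0],[0,0,0,0]]]' 12.5 | grep -E 'pos|open|force'
python3 -c "
from h import *
go(.4297,-.2778,.069,94.6)"
```

```text
eef_pos: [0.432, -0.2781, 0.0731]
wrist_force: [-0.6, 0.1, -0.5]
grasp_force: 0.0
eef_pos: [0.4315, -0.2776, 0.0724]
wrist_force: [-0.6, 1.7, 6.8]
opening: 0.156
grasp_force: 35.6
t57.5 p [ 0.4315 -0.2776  0.0724] ya -85.4 tilt 0.001 F [-0.6  1.7  6.8] open 13.3 g 35.6 q6 0.69
twist 0.000 now [-0.009  0.     0.017] after [-0.009  0.     0.017]
```

```bash
python3 -m handwheel '[[[0,0,0,0],[0,0,0,0],[0,0,0,0],[0,0,-0.2,0],[0,0,-0.5,0],[0,0,-0.8,0],[0,0,-1,0],[0,0,-1,0]]]' 45| grep -E 'pos|force'
python3 -m handwheel '[[[0,-0.3,-0.3,0],[0,-0.6,-0.4,0],[0,-1,-0.4,0],[0,-1,-0.4,0]]]' | grep -E 'pos|force'
python3 -m handwheel '[[[0,-0.3,0,0],[0,-0.6,0,0],[0,-1,0,0],[0,-1,0,0],[0,-1,0,0]]]' | grep -E 'pos|force'
python3 - <<'E'
from h import *
y=np.array([-.0802,.9968,0])
T={}
for n in('top','side'):
    c=snap(n,n+'14');g=c['color'].astype(int);T[n]=c
    P=pts(c);m=(P[...,2]>.076)&(P[...,2]<.096)&(g.max(-1)<110)&(abs(P[...,0]-.438)<.03)&(abs(P[...,1]+.28)<.04);b=P[m];print(n,len(b),((b@y).min()+(b@y).max())/2)
    h=cv2.cvtColor(c['color'],cv2.COLOR_RGB2HSV)
    for a in ((.612,.08),(.607,.175),(.602,.27)):
        m=(h[...,0]>165)&(h[...,1]>40)&(h[...,1]<150)&(abs(P[...,0]-a[0])<.05)&(abs(P[...,1]-a[1])<.045)&(P[...,2]>.08)&(P[...,2]<.14); q=P[m]*1000
        print(n,a,'caps',len(q),q.min(0).round() if len(q) else 0,q.max(0).round() if len(q) else 0)
print(T['top']['color'].min(-1)[192:200,316:330])
cv2.imwrite('pics/end.png',cv2.resize(T['side']['color'][115:290,200:375,::-1],(600,600),interpolation=cv2.INTER_CUBIC))
E
```

```text
eef_pos: [0.4326, -0.2788, 0.2756]
wrist_force: [-0.1, -0.6, -1.0]
grasp_force: 0.0
eef_pos: [0.4143, -0.0755, 0.3508]
wrist_force: [0.3, -0.2, 0.0]
grasp_force: 0.0
eef_pos: [0.3983, 0.1226, 0.3502]
wrist_force: [-0.4, 0.2, 0.1]
grasp_force: 0.0
top 22 -0.30869292476829
top (0.612, 0.08) caps 29 [585.  53. 104.] [600. 103. 117.]
top (0.607, 0.175) caps 38 [579. 149. 103.] [630. 195. 117.]
top (0.602, 0.27) caps 41 [576. 247.  95.] [625. 296. 119.]
side 43 -0.31205154500975213
side (0.612, 0.08) caps 43 [590.  51.  98.] [637.  98. 113.]
side (0.607, 0.175) caps 32 [583. 147. 101.] [634. 193. 115.]
side (0.602, 0.27) caps 34 [577. 245. 102.] [624. 294. 117.]
[[145 145 145 144 105  80  69  72  94 127 142 144 143 143]
 [144 145 141 140  85  25  48  90  75  98 135 143 143 144]
 [141 138 124 114  63   7  47 112  85  88 121 130 129 128]
 [112 104  93  66  33  12  49 111  83  45  49  57  48  38]
 [ 47  50  46  53  32   6  55  84  67  46  71  87  90  85]
 [ 99 104  95 101  63  15  52  99  73  80 130 144 144 144]
 [144 146 130 123  83  50  61  78  80 110 138 144 144 144]
 [145 144 134 128 115 109 109 116 137 145 145 144 143 143]]
```

View pics/end.png

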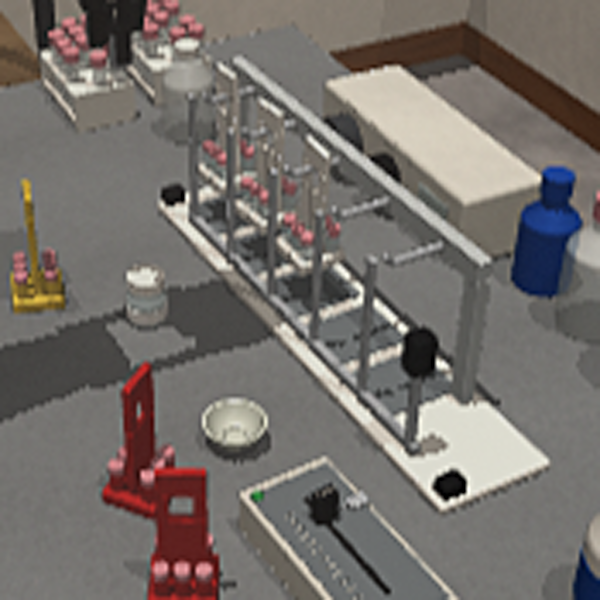

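The side picture shows the three white carriers on their pegs behind the keeper's teeth and the fader level with the clip, to within 1 mm averaged over both views. I'm handing in.

```bash
python3 -c "
from bench import ctrl
print(ctrl.hand_in())"
```

```text
the job is handed in; nothing more can be done
None
```

The job is handed in, with no verdict returned: all three white carriers hang on pegs 3 to 5 (gripped at about 10 N), the keeper is back at its locked stop, and the fader measures within about 1 mm of the clip.

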